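# Refit the thermocouple in the test kiln

## Robot

A 6-joint arm with a two-finger parallel gripper is mounted at the origin on the work surface. World frame = base frame: x ahead of the robot, y to its left, z up, the work surface at z = 0. Lengths are in m, angles in rad, forces in N, time in s.
With the tool pointing down it reaches from about 0.425 to 0.95 m from the base axis. Payload 3.5 kg.
Tool frame: the origin (TCP) lies on the centre line of the jaws, within the pads' length; the fingertips stand 25 mm ahead of it and the grasp point (between the pads) lies 6 mm ahead of it; y points along the fingers, z is the direction in which the jaws open and shut, and the axes are right-handed (so a half turn about y gives the same grasp; the last joint's range is limited). The gripper opens to 85 mm and grips with 20 to 120 N. Pads are 22 mm wide; open, the fingers measure 114 mm over their backs; the gripper's body (76 mm by 85 mm) begins 54 mm behind the grasp point. The pads swing forward as they close: fully open they stand 13 mm farther back than shut.
Start: joints at [-1.304, 0.286, 1.577, -0, 1.279, -0.15], TCP at [0.273, -0.617, 0.256] pointing down, gripper open.
Joint ranges: [-2.77, 2.77], [-0.9, 2.22], [0.21, 2.48], [-1.53, 4.67], [0.24, 2.81], [-2.84, 2.84]. Speed limits (rad/s): [2.79, 2.79, 3.14, 3.14, 3.14, 3.14].

## Interface

Orientations are given as a unit quaternion [x, y, z, w].
In Python, from plant import ctrl gives the robot as it stands.
- The arm moves only by the tool arm_command, never from a script. Its argument "steps" is a list of rows, each an object with "hand": the opening, from 0 (shut) to 1 (fully open); "travel": the shift along the tool's x, y, z in units of 0.3 m (1.0 is 0.3 m), a list of three; "rotation": the turn, a rotation vector about the tool's x, y, z in units of 30 degrees (1.0 is 30 degrees), a list of three. A call has 1 to 20 rows; each row shifts and turns the pose as measured when the row begins, along the tool's axes as they then stand; what a row does not reach is not made up. A row lasts 1/8 s, in which the tool goes at most 62.5 mm and 10.7 degrees, less where a joint would pass 70% of its speed; a pose out of reach is approached as far as the arm can. A call with a number of a shift or a turn outside -1 to 1 is refused whole. A call with a gripper value outside its range is refused whole. The fingers move at their own pace and stop on an object; "grip_force" is the grip in N (left out, the last holds). Time passes only in rows, so rows that do not move let the fingers close. It gives the time, the measured TCP pose, the force and the opening at its end, in the units of the state.
- ctrl.get_state(): the state, without advancing time (a new reading comes with each control period).
- ctrl.read_camera(name): name is "side" or "top" or "wrist"; returns (picture, depth): 420x560x3 uint8, blue, green, red; 420x560 float32, m along the optical axis (not along the pixel's ray), 0 where there is no reading.
- ctrl.camera_params(name): a dict with "fx", "fy", "cx", "cy" (pixels), "extrinsics" (4x4, takes a point from camera to world coordinates); the wrist camera has in their place "tool_from_camera" (4x4, takes a point from camera to tool coordinates, whose origin is the TCP and whose axes are the tool frame's). Camera axes: x right, y down, z forward; pixel columns grow to the right and rows downward; lengths in m; the calibration is good to about 2 mm. A picture is of the moment at which its call begins: read the wrist's pose just before it. camera_params takes no time and is no camera call.
- ctrl.sign_off(): hands the job in, once; it reports no verdict.
Trained networks look in the newest picture that a camera, given by its name, has taken for a name from the list of things; names that differ only in an ending like _2 or _b are one class to them, and where a whole thing is asked for, a point or a joint stands for the part that bears it (a point fixed in the world has none). Each returns a list of dicts, best first, with "score" (0 to 1); they miss things now and then, are a little off and sometimes report something else, mostly with a low value. They report only what shows in the picture. A call takes as long as a camera call. They do not tell look-alikes from the thing itself.
- ctrl.masks_of(camera, thing): "region" (420x560 bool, what is visible of it) and "at" ([column, row] in pixels, amid what is visible of it).
The state is a dict: "time": time; "qpos": joint angles; "dq": joint speeds; "joint_efforts": joint torques, N m; "eef_pos": TCP position; "tcp_rot": TCP orientation; "contact_force": force on the tool from outside, world axes, zero at the start; "wrist_torque": the same for the moment, N m; "opening": opening from 0.0 (shut) to 1.0 (fully open).
Only numpy, scipy, OpenCV 4.12 (cv2) and the standard library are available. Lean on these libraries where they do the work, as an engineer would, in place of code of your own. Each camera call takes 0.05 s, during which the arm holds its last target.

## Task

Refit the spring-tipped thermocouple in the test kiln: lift it off its wooden rest, start its tip in the gland with the stem lying in the bracket's notch, and let go of it there. Then push the head gently inwards, past the spring plunger that grips the stem, until you feel the brass tip meet the muffle inside and its spring give by a few millimetres, and leave it like that. The probe is fragile: do not drop it, jam it or drive the spring tip to its end, and leave the pots and the other loose things alone.

Things in the scene. Friction and masses are not known exactly. Their poses are not given: they have to be found in the camera images.
- kiln: Grey bench test kiln, 340 (x) x 320 (y) x 370 (z) mm, fixed, to the robot's right; origin at the centre of its underside, z up. Its local +y wall (y = +160 mm) carries the thermocouple port; the port axis is level, along local y, at local x = 0, 140 mm above the table; 'in' is local -y. Unseen inside stands the muffle, a hard wall square to the axis, 38 to 58 mm in from the wall's outer face.
- gland_mouth (a point): Centre of the outer face of the aluminium gland block, on the port axis, where the tip goes in. The block is 46 x 46 mm and stands 10 to 55 mm out of the kiln wall; this face is the 55 mm one. Its straight 23 mm bore (3 mm chamfer) runs on through the wall. Axes as the kiln's: +y points out of the kiln.
- bracket_end (a point): Point on the port axis in the outer face of the bracket's end piece, 55 mm out from gland_mouth. The end piece is 24 mm thick, 54 mm wide, with an open-topped 90 degree V notch, 42 mm wide at the top, flanks up to 6 mm higher than the axis; it carries the stem on the port axis. Its bar runs 58 mm below the axis; beside the stem all is free. Axes as the kiln's.
- plunger (a joint): Spring plunger (red knob, brass housing) on the gland's kiln +x side, square to the port axis, 35 mm in from gland_mouth. In m: 0 with nothing under its ball nose (6 mm off the axis), 0.0035 to 0.0045 riding on the full stem. It presses on the stem with about 6 N; it and friction resist the push with about 3 to 16 N, and hold the probe when it is let go.
- probe: Thermocouple, 207 mm long, 0.25 kg: brass spring tip, white then bright steel stem, 21 mm thick, blue and aluminium head, 45 mm wide, 30 mm long; its brass cable entry stands up 32 mm from the axis. Origin on the axis, 112 mm behind the tip, on the steel part: grip here; it balances 88 mm behind the tip. x points from head to tip. Let go with the tip 35 to 40 mm in the gland, it lies still.
- probe_tip (a point): Foremost point of the round-ended brass spring tip (8 mm thick, standing 10 mm out of the stem), on the axis, 112 mm ahead of the probe's origin while the spring is free. Behind it the stem tapers up from 10 to 21 mm over 16 mm. Axes as the probe's.
- probe_spring (a joint): How far the brass tip is pressed back into the stem, m: 0 free, 0.009 at its end. About 2 N per mm. The muffle presses it when the probe is in far enough; on letting go the probe may spring back until the plunger holds it, with the tip still pressed 2 mm or so.
- probe_shoulder (a point): Centre of the head's flat front face, 177 mm behind the tip (probe x = -65 mm). In place it stands 1 to 30 mm off bracket_end. Axes as the probe's.
- probe_tail (a point): Centre of the head's flat rear face, 207 mm behind the tip (probe x = -95 mm): the place to push. Axes as the probe's.
- probe_rest: Plywood rest, base board 150 x 70 x 14 mm, fixed; origin under the probe's origin, on the table, x along the stem. Two V uprights, 10 mm thick and 60 mm across, at x = -43 and +52 mm hold the probe level, its axis 72 mm above the table; between them the stem is free to be gripped from above, with 47 mm of air below it.
- brown_bottle: Loose glazed brown bottle, 118 mm tall, 76 mm wide; origin at its foot. Leave it alone.
- celadon_jar: Loose grey-green jar, 88 mm tall, 80 mm wide; origin at its foot. Leave it alone.
- yellow_vase: Loose small yellow vase, 76 mm tall, 66 mm wide; origin at its foot. Leave it alone.
- white_vase: Loose white and tan vase, 130 mm tall, 58 mm wide; origin at its foot. Leave it alone.
- dark_tumbler: Loose black tumbler with a red band, 116 mm tall, 72 mm wide; origin at its foot. Leave it alone.
- orange_crock: Loose orange crock, 80 mm tall, 72 mm wide; origin at its foot. Leave it alone.
- cone_box: Loose cardboard box, 75 x 50 x 35 mm; origin at the centre of its underside. Leave it alone.
- kiln_prop: Loose square kiln prop, 40 x 40 x 90 mm, standing; origin at the centre of its underside. Leave it alone.
Not all that is in view belongs to the job. What is shaped like the probe but orange is not meant.

How it is judged:
By the outcome, as a careful person would: the job done as asked, in the order asked, and still so for the second after the job is handed in, with the robot touching nothing.
It also fails if it takes over 54 s, if anything falls off the work surface, if the arm or the gripper's body presses on something with over 40 N, if the wrist force passes 120 N, or if a joint passes its speed limit or range.

## Working session

There is one attempt and no reset: what is moved stays moved. The work goes in short steps, Python scripts to look and compute and a tool call to move; the robot and the scene stay as the last step left them, time stands still between calls to the robot, and variables do not carry over. Pictures are saved under pics/ and viewed, and the job is handed in when it is done.

Besides the shell and the picture viewer there is one more tool, called by a JSON object that holds its "fn" and its "kwargs", one argument or row to a line. arm_command: Moves the arm, as the interface text tells. Shifts and turns lie within -1 to 1; 1 stands for 0.3 m of shift or 30 degrees of turn. Its arguments: {"type":"object","properties":{"steps":{"type":"array","items":{"type":"object","properties":{"hand":{"type":"number"},"travel":{"type":"array","items":{"type":"number","minimum":-1,"maximum":1}},"rotation":{"type":"array","items":{"type":"number","minimum":-1,"maximum":1}}}}},"grip_force":{"type":"number"}},"required":["steps"]}

```bash
ls; mkdir -p pics; python3 - <<'E'
from plant import ctrl
import cv2,numpy as np
s=ctrl.get_state()
for k,v in s.items(): print(k,np.round(v,4))
for n in ("side","top","wrist"):
    im,d=ctrl.read_camera(n)
    cv2.imwrite(f"pics/a_{n}.png",im); np.save(f"a_{n}_d.npy",d)
    print(n,{k:np.round(v,4).tolist() for k,v in ctrl.camera_params(n).items()})
E
```

```text
pics
time 0.0
qpos [-1.304   0.2872  1.5782  0.      1.2786 -0.15  ]
dq [ 0.0006 -0.0005  0.0018 -0.0002 -0.0005 -0.0014]
joint_efforts [-2.00000e-04 -4.05987e+01 -2.92623e+01 -2.00000e-04  5.90000e-03
 -0.00000e+00]
eef_pos [ 0.2731 -0.6166  0.2549]
tcp_rot [-0.1463  0.6927 -0.691   0.1462]
contact_force [0.2138 0.4142 0.317 ]
wrist_torque [-0.043   0.0143 -0.0207]
opening 1.005
side {'fx': 528.6466, 'fy': 528.6466, 'cx': 288.5272, 'cy': 206.2079, 'extrinsics': [[0.4384, 0.7341, -0.5185, 1.2643], [0.8988, -0.3602, 0.2499, -0.3393], [-0.0033, -0.5756, -0.8177, 1.3707], [0.0, 0.0, 0.0, 1.0]]}
top {'fx': 496.9664, 'fy': 496.9664, 'cx': 277.1716, 'cy': 203.8251, 'extrinsics': [[-0.0276, -0.9959, 0.0859, 0.3535], [-0.9996, 0.0282, 0.0059, 0.0234], [-0.0083, -0.0857, -0.9963, 1.577], [0.0, 0.0, 0.0, 1.0]]}
wrist {'fx': 323.1036, 'fy': 323.1036, 'cx': 279.4083, 'cy': 207.0893, 'tool_from_camera': [[0.0001, 0.9521, 0.3058, -0.0782], [-0.0006, -0.3058, 0.9521, -0.1166], [1.0, -0.0003, 0.0005, 0.0009], [0.0, 0.0, 0.0, 1.0]]}
```

View pics/a_side.png

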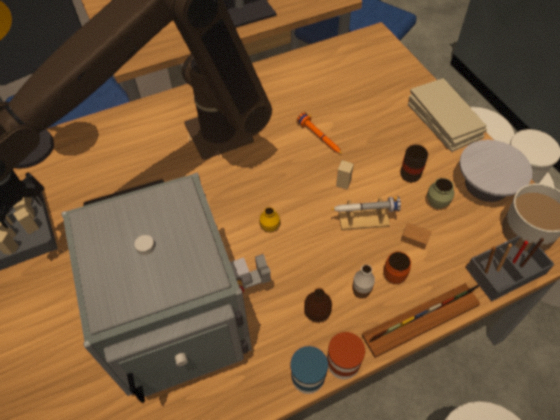

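View pics/a_top.png

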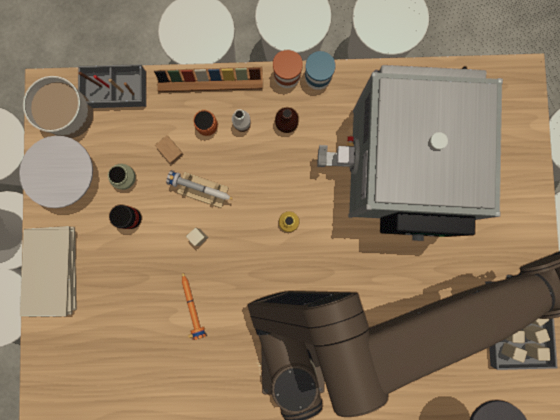

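View pics/a_wrist.png

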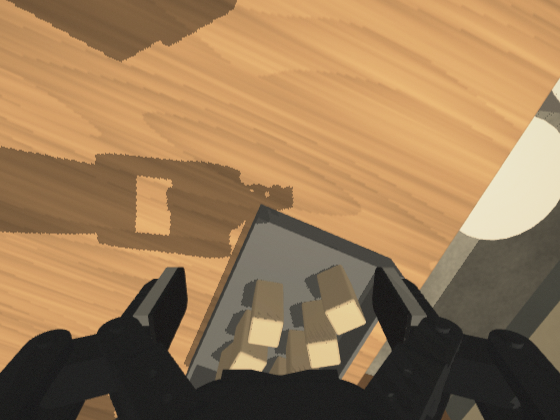

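The side and top pictures show the probe on its rest at top (200,188) and side (368,208). The orange look-alike is at top (193,308) and side (320,133). The gland and bracket are at top (335,157). The description fits the steel and white one on plywood, so that is my choice. Next I'll measure it and check it in a crop.

```bash
cat > h.py <<'E'
from plant import ctrl
import cv2,numpy as np
from scipy.spatial.transform import Rotation as R
def cloud(cam,d,s=None):
    p=ctrl.camera_params(cam)
    if cam=='wrist':
        T=np.eye(4);T[:3,:3]=R.from_quat(s['tcp_rot']).as_matrix();T[:3,3]=s['eef_pos'];E=T@np.array(p['tool_from_camera'])
    else:E=np.array(p['extrinsics'])
    v,u=np.mgrid[:420,:560]
    P=np.stack([(u-p['cx'])/p['fx']*d,(v-p['cy'])/p['fy']*d,d],-1)
    return P@E[:3,:3].T+E[:3,3]
def proj(cam,X,s=None):
    p=ctrl.camera_params(cam)
    if cam=='wrist':
        T=np.eye(4);T[:3,:3]=R.from_quat(s['tcp_rot']).as_matrix();T[:3,3]=s['eef_pos'];E=T@np.array(p['tool_from_camera'])
    else:E=np.array(p['extrinsics'])
    c=(np.atleast_2d(X)-E[:3,3])@E[:3,:3]
    return np.c_[c[:,0]/c[:,2]*p['fx']+p['cx'],c[:,1]/c[:,2]*p['fy']+p['cy']]
E
python3 - <<'E'
from h import *
for cam in ("top","side"):
    im,d=ctrl.read_camera(cam); P=cloud(cam,d)
    np.save(f"b_{cam}_P.npy",P)
    for t in ("probe","probe_rest","kiln","plunger","gland_mouth","bracket_end","brown_bottle","celadon_jar","yellow_vase","white_vase","dark_tumbler","orange_crock","cone_box","kiln_prop"):
        try: r=ctrl.masks_of(cam,t)
        except Exception as e: print(t,e); continue
        for k,x in enumerate(r[:3]):
            m=x['region']; m2=m&(d>0); np.save(f"m_{cam}_{t}_{k}.npy",m)
            q=P[m2]
            print(cam,t,round(x['score'],2),np.round(x['at']),m.sum(),np.round(np.median(q,0),3) if len(q) else '',np.round(np.percentile(q,[2,98],axis=0),3).tolist() if len(q) else '')
    cv2.imwrite(f"pics/b_{cam}.png",cv2.resize(im[120:260,130:350] if cam=='top' else im[150:330,210:430],None,fx=3.5 if cam=='top' else 3.3,fy=3.5 if cam=='top' else 3.3,interpolation=cv2.INTER_CUBIC))
print(ctrl.get_state()['time'])
E
```

```text
top probe 0.94 [191. 312.] 551 [0.156 0.303 0.025] [[0.085, 0.268, -0.002], [0.265, 0.335, 0.046]]
top probe 0.8 [190. 183.] 501 [0.551 0.293 0.081] [[0.511, 0.187, 0.058], [0.588, 0.361, 0.099]]
top probe_rest 0.64 [287. 119.] 545 [ 0.742 -0.005  0.071] [[0.716, -0.04, -0.004], [0.803, 0.032, 0.121]]
top probe_rest 0.62 [203. 191.] 710 [0.537 0.269 0.015] [[0.493, 0.197, 0.005], [0.588, 0.339, 0.075]]
top probe_rest 0.6 [193. 185.] 585 [0.548 0.289 0.08 ] [[0.508, 0.18, 0.001], [0.59, 0.362, 0.098]]
top kiln 0.61 [424. 150.] 24357 [ 0.585 -0.336  0.379] [[0.384, -0.513, 0.091], [0.789, -0.168, 0.386]]
top plunger 0.34 [170. 150.] 435 [0.669 0.369 0.033] [[0.633, 0.334, -0.002], [0.709, 0.409, 0.04]]
top gland_mouth 0.82 [424. 154.] 24041 [ 0.585 -0.336  0.379] [[0.385, -0.511, 0.111], [0.788, -0.172, 0.386]]
top bracket_end 0.68 [421. 151.] 24083 [ 0.586 -0.336  0.379] [[0.385, -0.512, 0.109], [0.788, -0.167, 0.386]]
top bracket_end 0.64 [204. 119.] 514 [0.74  0.247 0.077] [[0.713, 0.216, -0.001], [0.776, 0.281, 0.087]]
top brown_bottle 0.79 [286. 118.] 498 [ 0.741 -0.005  0.073] [[
[... 2878 characters left out ...]
9 [396. 270.] 713 [0.759 0.238 0.076] [[0.723, 0.213, 0.002], [0.784, 0.278, 0.084]]
side orange_crock 0.65 [441. 193.] 661 [0.6   0.497 0.066] [[0.562, 0.474, 0.002], [0.626, 0.537, 0.092]]
side orange_crock 0.41 [410. 162.] 816 [0.473 0.48  0.09 ] [[0.365, 0.458, -0.002], [0.494, 0.569, 0.12]]
side cone_box 0.71 [416. 235.] 505 [0.677 0.363 0.032] [[0.637, 0.33, 0.0], [0.714, 0.4, 0.04]]
side cone_box 0.25 [413. 163.] 760 [0.475 0.479 0.094] [[0.432, 0.458, 0.012], [0.494, 0.52, 0.12]]
side kiln_prop 0.73 [342. 177.] 341 [0.402 0.271 0.068] [[0.377, 0.253, 0.008], [0.42, 0.3, 0.093]]
side kiln_prop 0.25 [375. 206.] 525 [0.553 0.285 0.079] [[0.511, 0.181, 0.034], [0.593, 0.355, 0.097]]
1.65
```

View crops.

View pics/b_top.png

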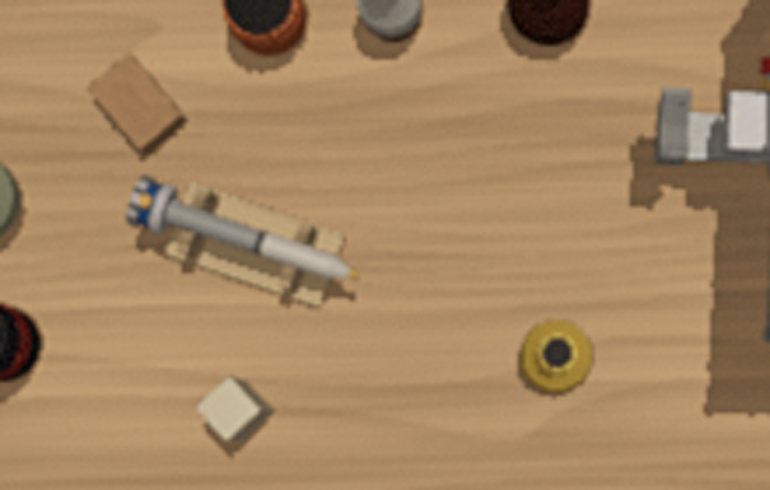

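View pics/b_side.png

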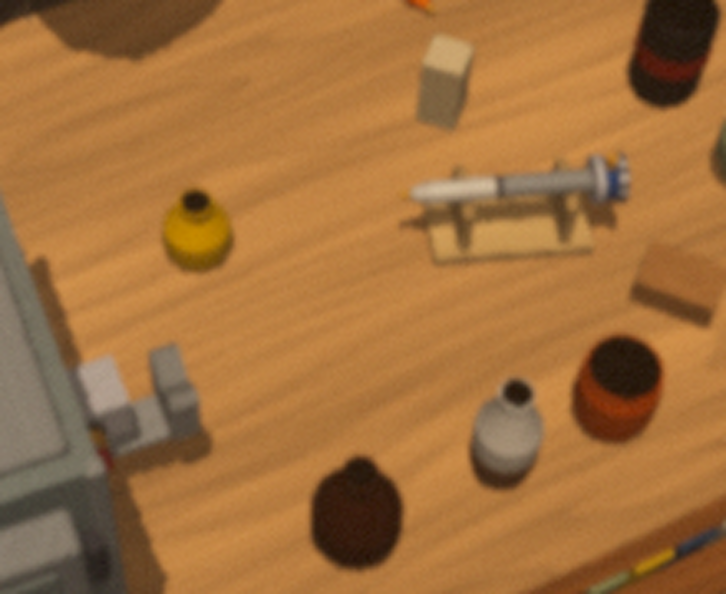

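```bash
python3 - <<'E'
from h import *
for cam,k in (("top",1),("side",1)):
    P=np.load(f"b_{cam}_P.npy"); m=np.load(f"m_{cam}_probe_{k}.npy"); q=P[m&(P[...,2]>0.06)]
    q=q[(q[:,2]<0.11)]
    c=q[:,:2].mean(0); u,s,vt=np.linalg.svd(q[:,:2]-c); d=vt[0]; d=d if d[1]<0 else -d
    for it in range(4):
        t=(q[:,:2]-c)@d; 
        sel=(t>-0.05)&(t<0.06); cc=q[sel][:,:2].mean(0);u,s,vt=np.linalg.svd(q[sel][:,:2]-cc); d2=vt[0]; d=d2 if d2[1]<0 else -d2; c=cc
    t=(q[:,:2]-c)@d; w=(q[:,:2]-c)@np.array([-d[1],d[0]])
    print(cam,'probe axis',d,np.degrees(np.arctan2(d[1],d[0])),'c',c,'t range',t.min(),t.max(),np.percentile(t,[1,99]),'w',np.percentile(w[sel],[2,98]))
    print(' tip pt',c+d*t.max(),'tail',c+d*t.min(),'z stem',np.percentile(q[sel][:,2],[50,90,98]))
    # profile of z/width along t
    for a in np.arange(-0.13,0.12,0.01):
        g=(t>=a)&(t<a+0.01)
        if g.sum()>2: print('  %.3f n%d w[%.3f %.3f] zmax %.3f'%(a,g.sum(),w[g].min(),w[g].max(),q[g][:,2].max()))
    # kiln top
    for lo,hi in ((0.365,0.375),(0.375,0.383),(0.383,0.39)):
        g=(P[...,2]>lo)&(P[...,2]<hi)&(P[...,1]<-0.1)&(P[...,0]>0.3)
        mm=g.astype(np.uint8); 
        xy=P[g][:,:2].astype(np.float32)
        if len(xy)>50: print(cam,lo,len(xy),cv2.minAreaRect(xy))
    # gland area
    g=(P[...,1]>-0.19)&(P[...,1]<-0.03)&(P[...,0]>0.54)&(P[...,0]<0.72)&(P[...,2]>0.05)
    for lo,hi in ((0.07,0.09),(0.12,0.135),(0.135,0.155),(0.155,0.175)):
        h=g&(P[...,2]>lo)&(P[...,2]<hi); xy=P[h][:,:2].astype(np.float32)
        if len(xy)>5: print(cam,'gl',lo,len(xy),np.median(P[h][:,2]),cv2.minAreaRect(xy),xy.min(0),xy.max(0))
E
```

```text
top probe axis [-0.36067395 -0.93269197] -111.14159107165874 c [0.5420409  0.26894211] t range -0.09883746153841734 0.09935297106514443 [-0.09692817  0.09211853] w [-0.00955431  0.01005462]
 tip pt [0.50620687 0.17627639] tail [0.577689   0.36112701] z stem [0.07984449 0.08502949 0.08748269]
  -0.100 n39 w[-0.021 0.019] zmax 0.098
  -0.090 n41 w[-0.021 0.020] zmax 0.107
  -0.080 n46 w[-0.021 0.021] zmax 0.102
  -0.070 n43 w[-0.020 0.020] zmax 0.094
  -0.060 n23 w[-0.010 0.012] zmax 0.087
  -0.050 n21 w[-0.009 0.010] zmax 0.090
  -0.040 n22 w[-0.009 0.010] zmax 0.086
  -0.030 n20 w[-0.009 0.009] zmax 0.086
  -0.020 n22 w[-0.010 0.009] zmax 0.086
  -0.010 n24 w[-0.010 0.010] zmax 0.085
  -0.000 n22 w[-0.010 0.010] zmax 0.087
  0.010 n21 w[-0.010 0.010] zmax 0.087
  0.020 n22 w[-0.009 0.010] zmax 0.088
  0.030 n22 w[-0.009 0.011] zmax 0.089
  0.040 n20 w[-0.009 0.010] zmax 0.088
  0.050 n19 w[-0.007 0.010] zmax 0.087
  0.060 n19 w[-0.008 0.009] zmax 0.088
  0.070 n19 w[-0.007 0.009] zmax 0.089
  0.080 n14 w[-0.005 0.008] zmax 0.085
  0.090 n9 w[-0.001 0.006] zmax 0.081
top 0.365 2881 ((
[... 2699 characters left out ...]
0.07512573897838593, 0.05032633990049362), 80.88176727294922) [ 0.5941734 -0.1716435] [ 0.6468139  -0.09786648]
side gl 0.12 117 0.12869866457125356 ((0.6431022882461548, -0.13799113035202026), (0.05350658297538757, 0.10610147565603256), 36.95743179321289) [ 0.5937052  -0.18423517] [ 0.6698777  -0.09441704]
side gl 0.135 204 0.1429689836747966 ((0.6305752992630005, -0.14146319031715393), (0.05898556858301163, 0.10893969237804413), 14.567081451416016) [ 0.5925221  -0.18971482] [ 0.6720892  -0.09398663]
side gl 0.155 253 0.1625064127335134 ((0.6146064400672913, -0.16898679733276367), (0.03811253234744072, 0.05316157639026642), 85.9052963256836) [ 0.5880752  -0.18960832] [ 0.6398261 -0.1491876]
```

```bash
python3 - <<'E'
from h import *
s=ctrl.get_state()
M=R.from_quat(s['tcp_rot']).as_matrix(); print(np.round(M,3))
for n in 'xyz': pass
print('tool x heading',np.degrees(np.arctan2(M[1,0],M[0,0])),'tool z heading',np.degrees(np.arctan2(M[1,2],M[0,2])))
E
```

```text
[[-0.914  0.     0.405]
 [-0.405 -0.    -0.914]
 [-0.    -1.     0.   ]]
tool x heading -156.11712132275247 tool z heading -66.11712135873279
```

{"fn": "arm_command", "kwargs": {
  "steps": [
    {"hand": 1, "travel": [0, -0.2, 0], "rotation": [0, 0, 0]},
    {"hand": 1, "travel": [0, -0.2, 0], "rotation": [0, 0, 0]},
    {"hand": 1, "travel": [0, -0.2, 0], "rotation": [0, 0, 0]},
    {"hand": 1, "travel": [0, -0.2, 0], "rotation": [0, 0, 0]}
  ],
  "grip_force": 40
}}

```text
time: 2.15
eef_pos: [0.273, -0.6164, 0.4931]
tcp_rot: [-0.147, 0.698, -0.686, 0.146]
contact_force: [-0.2, -0.7, 0.5]
opening: 1.0
```

```bash
cat > plan.py <<'E'
from h import *
def plan(wps,maxd=0.06,maxr=9.0,p=None,Rm=None,n=2):
    """wps: list of (xyz, x-heading deg) tool pointing straight down; prints rows in tool units"""
    s=ctrl.get_state(); p=np.array(s['eef_pos']) if p is None else np.array(p); Rm=R.from_quat(s['tcp_rot']) if Rm is None else Rm
    rows=[]
    for xyz,h in wps:
        h=np.radians(h); x=[np.cos(h),np.sin(h),0]; y=[0,0,-1.]; z=np.cross(x,y)
        Rt=R.from_matrix(np.c_[x,y,z]); xyz=np.array(xyz)
        dist=np.linalg.norm(xyz-p); ang=np.degrees((Rm.inv()*Rt).magnitude())
        k=max(1,int(np.ceil(dist/maxd)),int(np.ceil(ang/maxr)))
        for i in range(k):
            f=1/(k-i)
            dp=Rm.inv().apply((xyz-p)*f); rv=(Rm.inv()*Rt).as_rotvec()*f
            t=np.round(dp/0.3,n); r=np.round(np.degrees(rv)/30,n)
            rows.append((t,r)); p=p+Rm.apply(t*0.3); Rm=Rm*R.from_rotvec(np.radians(r*30))
    for t,r in rows: print('{"hand":H,"travel":%s,"rotation":%s},'%((t+0).tolist(),(r+0).tolist()))
    print(len(rows),'end',p)
    return p,Rm
E
python3 - <<'E'
from plan import *
plan([((0.44,-0.35,0.49),-148),((0.52,-0.02,0.45),-120),((0.544,0.267,0.31),-111)])
E
```

```text
{"hand":H,"travel":[-0.14, 0.0, -0.1],"rotation":[0.01, -0.05, 0.0]},
{"hand":H,"travel":[-0.15, 0.0, -0.09],"rotation":[0.0, -0.04, 0.0]},
{"hand":H,"travel":[-0.15, 0.01, -0.09],"rotation":[0.01, -0.05, 0.0]},
{"hand":H,"travel":[-0.15, 0.0, -0.09],"rotation":[0.0, -0.04, 0.0]},
{"hand":H,"travel":[-0.15, 0.0, -0.08],"rotation":[0.01, -0.05, 0.0]},
{"hand":H,"travel":[-0.16, 0.01, -0.08],"rotation":[0.0, -0.04, -0.01]},
{"hand":H,"travel":[-0.14, 0.02, -0.13],"rotation":[0.0, -0.16, 0.0]},
{"hand":H,"travel":[-0.14, 0.02, -0.12],"rotation":[0.0, -0.15, 0.0]},
{"hand":H,"travel":[-0.15, 0.02, -0.11],"rotation":[0.0, -0.16, 0.0]},
{"hand":H,"travel":[-0.17, 0.02, -0.1],"rotation":[0.0, -0.15, 0.0]},
{"hand":H,"travel":[-0.17, 0.03, -0.08],"rotation":[0.0, -0.16, 0.0]},
{"hand":H,"travel":[-0.18, 0.02, -0.07],"rotation":[0.0, -0.15, 0.0]},
{"hand":H,"travel":[-0.14, 0.08, -0.07],"rotation":[0.0, -0.05, 0.0]},
{"hand":H,"travel":[-0.15, 0.08, -0.06],"rotation":[0.0, -0.05, 0.0]},
{"hand":H,"travel":[-0.15, 0.08, -0.06],"rotation":[0.0, -0.05, 0.0]},
{"hand":H,"travel":[-0.15, 0.08, -0.06],"rotation":[0.0, -0.05, 0.0]},
{"hand":H,"travel":[-0.15, 0.07, -0.05],"rotation":[0.0, -0.05, 0.0]},
{"hand":H,"travel":[-0.15, 0.08, -0.05],"rotation":[0.0, -0.05, 0.0]},
18 end [0.54438402 0.26761934 0.30922652]
```

{"fn": "arm_command", "kwargs": {
  "steps": [
    {"hand": 1, "travel": [-0.14, 0, -0.1], "rotation": [0.01, -0.05, 0]},
    {"hand": 1, "travel": [-0.15, 0, -0.09], "rotation": [0, -0.04, 0]},
    {"hand": 1, "travel": [-0.15, 0.01, -0.09], "rotation": [0.01, -0.05, 0]},
    {"hand": 1, "travel": [-0.15, 0, -0.09], "rotation": [0, -0.04, 0]},
    {"hand": 1, "travel": [-0.15, 0, -0.08], "rotation": [0.01, -0.05, 0]},
    {"hand": 1, "travel": [-0.16, 0.01, -0.08], "rotation": [0, -0.04, -0.01]},
    {"hand": 1, "travel": [-0.14, 0.02, -0.13], "rotation": [0, -0.16, 0]},
    {"hand": 1, "travel": [-0.14, 0.02, -0.12], "rotation": [0, -0.15, 0]},
    {"hand": 1, "travel": [-0.15, 0.02, -0.11], "rotation": [0, -0.16, 0]},
    {"hand": 1, "travel": [-0.17, 0.02, -0.1], "rotation": [0, -0.15, 0]},
    {"hand": 1, "travel": [-0.17, 0.03, -0.08], "rotation": [0, -0.16, 0]},
    {"hand": 1, "travel": [-0.18, 0.02, -0.07], "rotation": [0, -0.15, 0]},
    {"hand": 1, "travel": [-0.14, 0.08, -0.07], "rotation": [0, -0.05, 0]},
    {"hand": 1, "travel": [-0.15, 0.08, -0.06], "rotation": [0, -0.05, 0]},
    {"hand": 1, "travel": [-0.15, 0.08, -0.06], "rotation": [0, -0.05, 0]},
    {"hand": 1, "travel": [-0.15, 0.08, -0.06], "rotation": [0, -0.05, 0]},
    {"hand": 1, "travel": [-0.15, 0.07, -0.05], "rotation": [0, -0.05, 0]},
    {"hand": 1, "travel": [-0.15, 0.08, -0.05], "rotation": [0, -0.05, 0]}
  ]
}}

```text
time: 4.4
eef_pos: [0.5454, 0.2902, 0.3058]
tcp_rot: [0.404, -0.57, 0.588, -0.408]
contact_force: [-0.5, -0.1, -0.3]
opening: 1.002
```

```bash
python3 - <<'E'
from h import *
s=ctrl.get_state(); M=R.from_quat(s['tcp_rot']).as_matrix();print(s['time'],np.round(s['eef_pos'],4),np.round(M,4).tolist(),np.degrees(np.arctan2(M[1,0],M[0,0])),np.round(s['qpos'],3))
im,d=ctrl.read_camera('wrist'); P=cloud('wrist',d,s); np.save('c_P.npy',P); np.save('c_im.npy',im)
r=ctrl.masks_of('wrist','probe')
for k,x in enumerate(r): print(x['score'],x['at'],x['region'].sum(),np.median(P[x['region']],0)); np.save(f'c_m{k}.npy',x['region'])
cv2.imwrite('pics/c_wrist.png',im)
E
```

```text
4.4 [0.5454 0.2902 0.3058] [[-0.3418, 0.0194, 0.9396], [-0.9397, -0.018, -0.3414], [0.0103, -0.9997, 0.0243]] -109.98569490060694 [ 0.333  0.124  1.676 -0.024  1.33   0.688]
0.95 [33.3, 228.5] 1375 [0.22007783 0.31749237 0.02021485]
0.73 [275.9, 164.0] 3836 [0.55358688 0.30101743 0.08080704]
```

View pics/c_wrist.png

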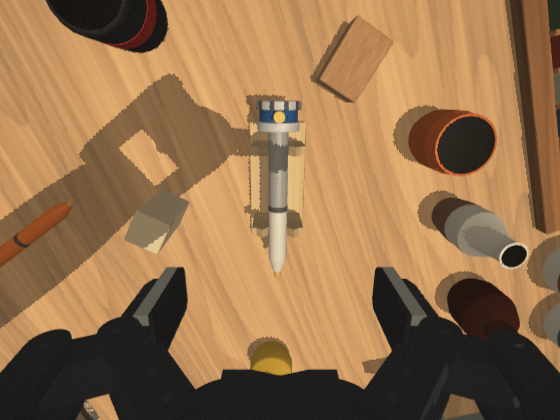

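The wrist picture shows the probe from tail at (279,103) to tip at (277,277), with its blue head and brass entry at (280,117). The orange look-alike is separate, at (33,228). Now I'll fit the probe's axis in this view.

```bash
python3 - <<'E'
from h import *
s=ctrl.get_state();print(s['time'],np.round(s['eef_pos'],4))
im,d=ctrl.read_camera('wrist'); s2=ctrl.get_state(); print(np.round(s2['eef_pos'],4))
P=cloud('wrist',d,s)
r=ctrl.masks_of('wrist','probe')
m=[x for x in r if abs(x['at'][0]-277)<60][0]['region']
# ray-based: intersect pixel rays with plane z=0.072+? use silhouette centre per row
p=ctrl.camera_params('wrist')
T=np.eye(4);T[:3,:3]=R.from_quat(s['tcp_rot']).as_matrix();T[:3,3]=s['eef_pos'];E=T@np.array(p['tool_from_camera'])
def ray(u,v,z):
    dr=E[:3,:3]@np.array([(u-p['cx'])/p['fx'],(v-p['cy'])/p['fy'],1]); return E[:3,3]+dr*(z-E[2,3])/dr[2]
rows=np.where(m.any(1))[0]; print(rows.min(),rows.max())
C=[];
for v in rows:
    us=np.where(m[v])[0]; C.append((v,us.mean(),us.max()-us.min()+1, np.median(P[v,us,2])))
for c in C[::4]: print(c[0],round(c[1],1),c[2],round(float(c[3]),4),np.round(ray(c[1],c[0],0.072),4))
C=np.array(C)
g=(C[:,2]>10)&(C[:,2]<30)
W=np.array([ray(c[1],c[0],0.072)[:2] for c in C[g]])
c0=W.mean(0);vt=np.linalg.svd(W-c0)[2];dd=vt[0]*(-np.sign(vt[0][1]));print('axis',c0,dd,np.degrees(np.arctan2(dd[1],dd[0])))
q=P[m]; t=(q[:,:2]-c0)@dd; w=(q[:,:2]-c0)@[-dd[1],dd[0]]
print('cloud z',[ (a,np.round(np.percentile(q[(t>a)&(t<a+.02)][:,2],90),4), np.round(w[(t>a)&(t<a+.02)].mean(),4)) for a in np.arange(-.06,.06,.02)])
tip=ray(C[-1,1],C[-1,0]+.5,0.072); print('tip',tip, 'origin from tip',tip[:2]-0.112*dd)
print('origin via axis proj', c0+dd*((tip[:2]-c0)@dd-0.112))
cv2.imwrite('pics/c2.png',cv2.resize(im[80:300,200:360],None,fx=2.7,fy=2.7))
E
```

```text
4.5 [0.5433 0.2919 0.3014]
[0.5441 0.2902 0.3033]
101 278
101 283.0 45 0.0894 [0.5769 0.361  0.072 ]
105 283.0 47 0.0902 [0.5757 0.3573 0.072 ]
109 283.0 45 0.0904 [0.5743 0.3537 0.072 ]
113 283.0 39 0.0884 [0.573  0.3499 0.072 ]
117 283.0 39 0.0885 [0.5717 0.3462 0.072 ]
121 282.0 39 0.0889 [0.5694 0.3428 0.072 ]
125 282.0 41 0.0909 [0.5681 0.339  0.072 ]
129 282.5 42 0.0908 [0.5672 0.335  0.072 ]
133 282.0 23 0.0798 [0.5653 0.3314 0.072 ]
137 282.5 20 0.0803 [0.5644 0.3273 0.072 ]
141 282.5 20 0.0799 [0.563  0.3234 0.072 ]
145 282.5 20 0.08 [0.5616 0.3195 0.072 ]
149 282.5 20 0.08 [0.5602 0.3155 0.072 ]
153 282.0 19 0.08 [0.5583 0.3117 0.072 ]
157 282.0 19 0.0791 [0.5569 0.3076 0.072 ]
161 282.0 19 0.0799 [0.5554 0.3036 0.072 ]
165 282.0 19 0.0807 [0.554  0.2995 0.072 ]
169 282.0 19 0.0798 [0.5525 0.2954 0.072 ]
173 282.0 19 0.0803 [0.551  0.2912 0.072 ]
177 282.0 19 0.0801 [0.5495 0.287  0.072 ]
181 282.0 19 0.08 [0.548  0.2828 0.072 ]
185 282.0 19 0.0798 [0.5465 0.2785 0.072 ]
189 282.0 19 0.0796 [0.545  0.2742 0.072 ]
193 281.5 18 0.08 [0.5429 0.2701 0.072 ]
197 281.5 18 0.0802 
[... 833 characters left out ...]
 ]
277 280.0 5 0.0743 [0.5055 0.1706 0.072 ]
axis [0.53925526 0.26074585] [-0.35565032 -0.93461909] -110.83330628311958
cloud z [(np.float64(-0.06), np.float64(0.0818), np.float64(-0.0003)), (np.float64(-0.039999999999999994), np.float64(0.0818), np.float64(-0.0001)), (np.float64(-0.01999999999999999), np.float64(0.0817), np.float64(0.0001)), (np.float64(1.3877787807814457e-17), np.float64(0.0819), np.float64(-0.0003)), (np.float64(0.020000000000000018), np.float64(0.0818), np.float64(-0.0003)), (np.float64(0.04000000000000002), np.float64(0.0818), np.float64(-0.0006))]
tip [0.50536247 0.16846155 0.072     ] origin from tip [0.54519531 0.27313889]
origin via axis proj [0.54412601 0.27354579]
```

View pics/c2.png

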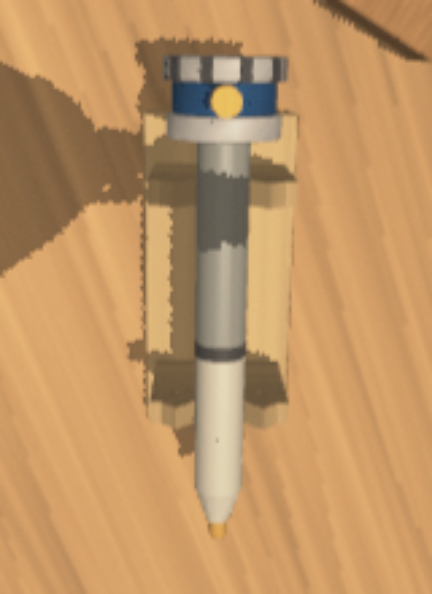

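```bash
python3 - <<'E'
from plan import *
s=ctrl.get_state(); print(np.round(s['eef_pos'],4),np.round(s['dq'],3))
plan([((0.546,0.278,0.20),-110.9)],maxd=0.03)
E
```

```text
[0.5449 0.2891 0.3051] [-0.034 -0.035 -0.016 -0.004  0.002 -0.001]
{"hand":H,"travel":[0.01, 0.09, 0.0],"rotation":[-0.01, 0.01, 0.01]},
{"hand":H,"travel":[0.01, 0.09, 0.0],"rotation":[-0.01, 0.01, 0.0]},
{"hand":H,"travel":[0.01, 0.09, 0.01],"rotation":[-0.01, 0.01, 0.01]},
{"hand":H,"travel":[0.0, 0.08, 0.0],"rotation":[-0.01, 0.0, 0.0]},
4 end [0.54577311 0.27834951 0.200211  ]
```

{"fn": "arm_command", "kwargs": {
  "steps": [
    {"hand": 1, "travel": [0.01, 0.09, 0], "rotation": [-0.01, 0.01, 0.01]},
    {"hand": 1, "travel": [0.01, 0.09, 0], "rotation": [-0.01, 0.01, 0]},
    {"hand": 1, "travel": [0.01, 0.09, 0.01], "rotation": [-0.01, 0.01, 0.01]},
    {"hand": 1, "travel": [0, 0.08, 0], "rotation": [-0.01, 0, 0]},
    {"hand": 1, "travel": [0, 0, 0], "rotation": [0, 0, 0]},
    {"hand": 1, "travel": [0, 0, 0], "rotation": [0, 0, 0]},
    {"hand": 1, "travel": [0, 0, 0], "rotation": [0, 0, 0]}
  ]
}}

```text
time: 5.48
eef_pos: [0.5531, 0.2723, 0.211]
tcp_rot: [0.392, -0.581, 0.588, -0.405]
contact_force: [1.0, -0.5, -0.1]
opening: 0.999
```

```bash
cat > pm.py <<'E'
from h import *
def measure(zax=0.072,name=None):
    s=ctrl.get_state(); im,d=ctrl.read_camera('wrist'); s2=ctrl.get_state()
    M=R.from_quat(s['tcp_rot']).as_matrix()
    print(s['time'],'tcp',np.round(s['eef_pos'],4),'after',np.round(s2['eef_pos'],4),'xhead',np.degrees(np.arctan2(M[1,0],M[0,0])).round(2),'y',np.round(M[:,1],4),'F',np.round(s['contact_force'],1))
    P=cloud('wrist',d,s)
    r=ctrl.masks_of('wrist','probe'); r=[x for x in r if abs(x['at'][0]-279)<70]
    if name: cv2.imwrite(name,im)
    if not r: print('no mask'); return
    m=r[0]['region']; p=ctrl.camera_params('wrist')
    T=np.eye(4);T[:3,:3]=M;T[:3,3]=s['eef_pos'];E=T@np.array(p['tool_from_camera'])
    def ray(u,v,z):
        dr=E[:3,:3]@np.array([(u-p['cx'])/p['fx'],(v-p['cy'])/p['fy'],1]); return E[:3,3]+dr*(z-E[2,3])/dr[2]
    rows=np.where(m.any(1))[0]; C=[]
    for v in rows:
        us=np.where(m[v])[0]; C.append((v,us.mean(),us.max()-us.min()+1))
    C=np.array(C); wmed=np.median(C[len(C)//2:,2])
    g=(C[:,2]>0.8*wmed)&(C[:,2]<1.3*wmed)
    W=np.array([ray(c[1],c[0],zax)[:2] for c in C[g]])
    c0=W.mean(0);dd=np.linalg.svd(W-c0)[2][0];dd*=-np.sign(dd[1])
    print('rows',rows.min(),rows.max(),'stem rows',C[g][0,0],C[g][-1,0],'axis',np.round(c0,4),'head',np.degrees(np.arctan2(dd[1],dd[0])).round(2))
    big=C[C[:,2]>1.6*wmed]; 
    if len(big):
        sh=ray(big[-1,1],big[-1,0]+.5,zax)[:2]; print('shoulder',sh,'-> origin',np.round(c0+dd*((sh-c0)@dd+0.065),4))
    tip=ray(C[-1,1],C[-1,0]+.5,zax)[:2]; print('tip',np.round(tip,4),'-> origin',np.round(c0+dd*((tip-c0)@dd-0.112),4))
    return s,im,P,m,c0,dd
E
python3 - <<'E'
from pm import *
measure(name='pics/d.png')
E
```

```text
5.475 tcp [0.5531 0.2723 0.211 ] after [0.5533 0.2724 0.2113] xhead -111.41 y [ 0.0211  0.0025 -0.9998] F [ 1.  -0.5 -0.1]
rows 83 321 stem rows 129.0 301.0 axis [0.5405 0.2641] head -110.55
shoulder [0.56244914 0.33351765] -> origin [0.5432 0.2713]
tip [0.5042 0.168 ] -> origin [0.5438 0.2728]
```

View pics/d.png

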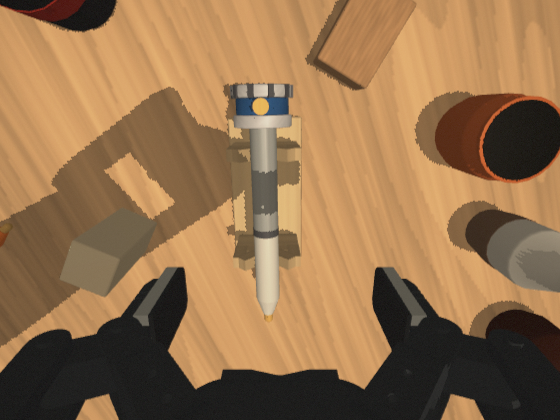

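```bash
python3 - <<'E'
from plan import *
plan([((0.5435,0.272,0.15),-110.7),((0.5435,0.272,0.082),-110.7)],maxd=0.028)
E
```

```text
{"hand":H,"travel":[0.01, 0.07, -0.01],"rotation":[-0.01, -0.01, -0.01]},
{"hand":H,"travel":[0.0, 0.07, -0.01],"rotation":[-0.01, -0.01, 0.0]},
{"hand":H,"travel":[0.0, 0.06, -0.01],"rotation":[-0.02, 0.0, -0.01]},
{"hand":H,"travel":[0.0, 0.08, 0.0],"rotation":[0.0, 0.0, 0.0]},
{"hand":H,"travel":[0.0, 0.07, 0.0],"rotation":[0.0, 0.0, 0.0]},
{"hand":H,"travel":[0.0, 0.08, 0.0],"rotation":[0.0, 0.0, 0.0]},
6 end [0.54442954 0.27312232 0.08186107]
```

{"fn": "arm_command", "kwargs": {
  "steps": [
    {"hand": 1, "travel": [0.01, 0.07, -0.01], "rotation": [-0.01, -0.01, -0.01]},
    {"hand": 1, "travel": [0, 0.07, -0.01], "rotation": [-0.01, -0.01, 0]},
    {"hand": 1, "travel": [0, 0.06, -0.01], "rotation": [-0.02, 0, -0.01]},
    {"hand": 1, "travel": [0, 0.08, 0], "rotation": [0, 0, 0]},
    {"hand": 1, "travel": [0, 0.07, 0], "rotation": [0, 0, 0]},
    {"hand": 1, "travel": [0, 0.06, 0], "rotation": [0, 0, 0]},
    {"hand": 1, "travel": [0, 0, 0], "rotation": [0, 0, 0]},
    {"hand": 1, "travel": [0, 0, 0], "rotation": [0, 0, 0]}
  ]
}}

```text
time: 6.58
eef_pos: [0.5403, 0.2731, 0.0758]
tcp_rot: [-0.406, 0.583, -0.58, 0.398]
contact_force: [0.0, -0.9, 0.6]
opening: 1.004
```

```bash
python3 - <<'E'
from pm import *
measure(name='pics/e.png')
from plan import *
plan([((0.5435,0.272,0.078),-110.7)],n=3)
E
```

```text
6.575 tcp [0.5403 0.2731 0.0758] after [0.5402 0.2731 0.0758] xhead -110.68 y [-0.0119 -0.002  -0.9999] F [ 0.  -0.9  0.6]
rows 34 376 stem rows 35.0 370.0 axis [0.5487 0.2865] head -110.6
shoulder [0.56508345 0.33173587] -> origin [0.5427 0.2707]
tip [0.525  0.2306] -> origin [0.5667 0.3346]
{"hand":H,"travel":[0.0, -0.006, 0.011],"rotation":[0.019, 0.0, 0.011]},
1 end [0.54346196 0.27193654 0.07795443]
```

View pics/e.png

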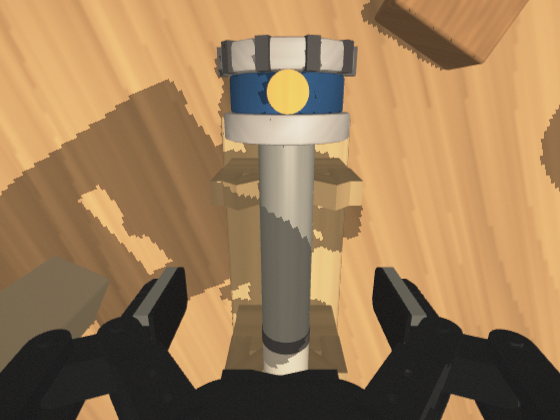

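{"fn": "arm_command", "kwargs": {
  "steps": [
    {"hand": 1, "travel": [0, -0.006, 0.011], "rotation": [0.019, 0, 0.011]},
    {"hand": 1, "travel": [0, 0, 0], "rotation": [0, 0, 0]},
    {"hand": 0.4, "travel": [0, 0, 0], "rotation": [0, 0, 0]},
    {"hand": 0.2, "travel": [0, 0, 0], "rotation": [0, 0, 0]},
    {"hand": 0.1, "travel": [0, 0, 0], "rotation": [0, 0, 0]},
    {"hand": 0.1, "travel": [0, 0, 0], "rotation": [0, 0, 0]},
    {"hand": 0.1, "travel": [0, 0, 0], "rotation": [0, 0, 0]}
  ],
  "grip_force": 45
}}

```text
time: 7.55
eef_pos: [0.5431, 0.2732, 0.0811]
tcp_rot: [-0.402, 0.583, -0.581, 0.402]
contact_force: [1.9, -1.8, -0.1]
opening: 0.23
```

```bash
python3 - <<'E'
from pm import *
measure(name='pics/f.png')
print(ctrl.get_state()['opening'])
E
```

```text
7.55 tcp [0.5431 0.2732 0.0811] after [0.5431 0.2731 0.081 ] xhead -110.72 y [-7.0e-04  2.3e-03 -1.0e+00] F [ 1.9 -1.8 -0.1]
rows 42 375 stem rows 145.0 371.0 axis [0.5478 0.2843] head -110.48
shoulder [0.56371475 0.33224249] -> origin [0.5427 0.2707]
tip [0.5263 0.2266] -> origin [0.5655 0.3315]
0.2264408648157076
```

View pics/f.png

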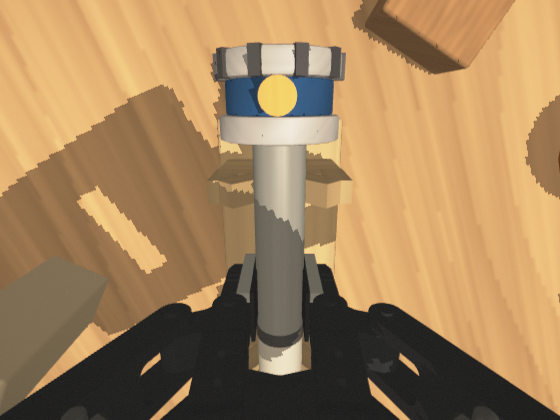

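Gripped: opening 0.23, stem between the pads at (278,300). Before lifting, I'll refine the port position offline from the saved clouds.

```bash
python3 - <<'E'
from h import *
from scipy.optimize import least_squares
for cam in ("top","side"):
    P=np.load(f"b_{cam}_P.npy")
    # kiln +y wall, gland end face, bracket outer face visible? print kiln-frame histogram
    yaw=np.radians(-4.85); X=np.array([np.cos(yaw),np.sin(yaw)]);Y=np.array([-np.sin(yaw),np.cos(yaw)])
    M=np.array([0.616,-0.1475])
    q=P.reshape(-1,3); l=np.c_[(q[:,:2]-M)@X,(q[:,:2]-M)@Y,q[:,2]-0.14]
    g=(np.abs(l[:,0])<0.07)&(l[:,1]>-0.05)&(l[:,1]<0.065)&(l[:,2]>-0.075)
    l=l[g]
    a=l[(l[:,2]>0.015)&(l[:,2]<0.03)&(l[:,1]<0.01)&(abs(l[:,0])<0.04)]; print(cam,'block top n',len(a),'x',np.percentile(a[:,0],[2,98]),'y',np.percentile(a[:,1],[2,98]),'z',np.median(a[:,2]))
    b=l[(l[:,2]>0.002)&(l[:,2]<0.011)&(l[:,1]>0.02)]; print(' bracket tops n',len(b),'x',np.percentile(b[:,0],[2,98]),'y',np.percentile(b[:,1],[2,98]),'z',np.median(b[:,2])); 
    # notch symmetric: z vs x
    n=l[(l[:,1]>0.03)&(l[:,1]<0.058)]
    for x in np.arange(-0.034,0.036,0.004):
        k=n[(n[:,0]>=x)&(n[:,0]<x+.004)]
        if len(k): print('   %.3f n%d zmed %.4f zmax %.4f'%(x,len(k),np.median(k[:,2]),k[:,2].max()))
im=cv2.imread('pics/a_side.png')[235:310,215:300]; im2=cv2.imread('pics/a_top.png')[125:190,300:370]
cv2.imwrite('pics/g1.png',cv2.resize(im,None,fx=7,fy=7,interpolation=cv2.INTER_NEAREST))
cv2.imwrite('pics/g2.png',cv2.resize(im2,None,fx=8,fy=8,interpolation=cv2.INTER_NEAREST))
E
```

```text
top block top n 276 x [-0.03484259  0.03270636] y [-0.04604682 -0.00207158] z 0.021882412825151576
 bracket tops n 40 x [-0.02789211  0.0240786 ] y [0.03189532 0.0529724 ] z 0.0038776245271162635
   -0.034 n1 zmed 0.0032 zmax 0.0032
   -0.030 n29 zmed -0.0196 zmax 0.0045
   -0.026 n15 zmed 0.0023 zmax 0.0092
   -0.022 n11 zmed 0.0029 zmax 0.0077
   -0.018 n14 zmed -0.0005 zmax 0.0039
   -0.014 n10 zmed -0.0042 zmax 0.0011
   -0.010 n10 zmed -0.0079 zmax -0.0052
   -0.006 n10 zmed -0.0122 zmax -0.0062
   -0.002 n9 zmed -0.0153 zmax -0.0104
   0.002 n14 zmed -0.0123 zmax -0.0068
   0.006 n15 zmed -0.0102 zmax 0.0021
   0.010 n16 zmed -0.0050 zmax 0.0036
   0.014 n14 zmed -0.0006 zmax 0.0042
   0.018 n14 zmed 0.0012 zmax 0.0098
   0.022 n11 zmed 0.0027 zmax 0.0055
   0.026 n7 zmed -0.0006 zmax 0.0019
side block top n 253 x [-0.02160334  0.0243208 ] y [-0.03994034 -0.00335089] z 0.022506412733513392
 bracket tops n 47 x [-0.02406982  0.02809936] y [0.02828123 0.05174455] z 0.0045731437866666225
   -0.030 n3 zmed 0.0014 zmax 0.0016
   -0.026 n6 zmed 0.0040 zmax 0.0052
   -0.022 n15 zmed 0.0024 zmax 0.0087
   -0.018 n15 zmed -0.0003 zmax 0.0107
   -0.014 n14 zmed -0.0019 zmax 0.0073
   -0.010 n24 zmed -0.0073 zmax -0.0015
   -0.006 n16 zmed -0.0132 zmax -0.0082
   -0.002 n10 zmed -0.0145 zmax -0.0079
   0.002 n2 zmed -0.0105 zmax -0.0092
   0.006 n6 zmed -0.0071 zmax -0.0049
   0.010 n8 zmed -0.0031 zmax -0.0014
   0.014 n5 zmed 0.0006 zmax 0.0025
   0.018 n8 zmed 0.0038 zmax 0.0060
   0.022 n29 zmed -0.0003 zmax 0.0088
   0.026 n70 zmed -0.0249 zmax 0.0045
   0.030 n4 zmed -0.0113 zmax -0.0000
```

View pics/g1.png

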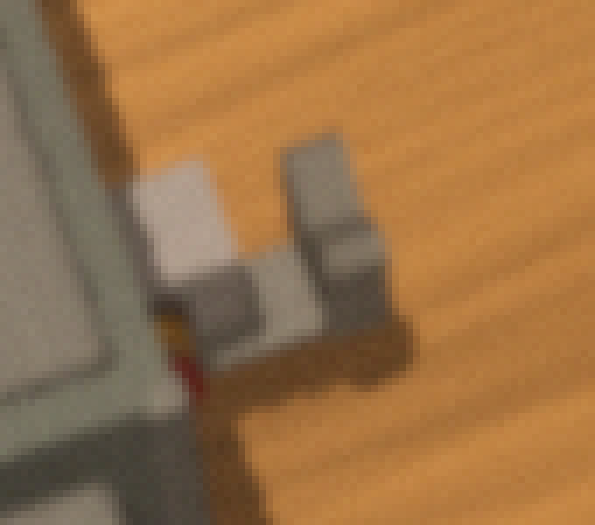

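View pics/g2.png

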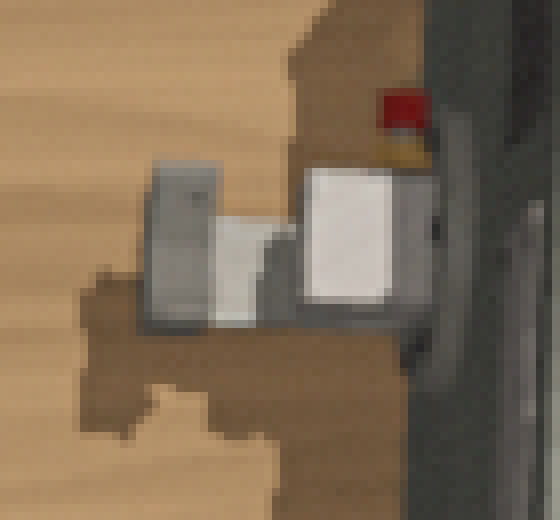

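```bash
python3 - <<'E'
from plan import *
yaw=np.radians(-4.85);X=np.array([np.cos(yaw),np.sin(yaw)]);Y=np.array([-np.sin(yaw),np.cos(yaw)]);M=np.array([0.616,-0.1475])
t=M+Y*0.170; print(t)
p,Rm=plan([((0.5431,0.2732,0.21),-110.7)],maxd=0.035)
plan([((*t,0.20),-94.85)],maxd=0.035,p=p,Rm=Rm)
E
```

```text
[0.63037306 0.02189131]
{"hand":H,"travel":[0.0, -0.11, 0.0],"rotation":[0.0, 0.0, 0.0]},
{"hand":H,"travel":[0.0, -0.11, 0.0],"rotation":[0.0, 0.0, 0.0]},
{"hand":H,"travel":[0.0, -0.1, 0.0],"rotation":[0.0, 0.0, 0.0]},
{"hand":H,"travel":[0.0, -0.11, 0.0],"rotation":[0.0, 0.0, 0.0]},
4 end [0.54326751 0.27280075 0.21005937]
{"hand":H,"travel":[0.08, 0.0, 0.07],"rotation":[0.0, -0.07, 0.0]},
{"hand":H,"travel":[0.09, 0.0, 0.07],"rotation":[0.0, -0.07, 0.0]},
{"hand":H,"travel":[0.09, 0.01, 0.06],"rotation":[0.0, -0.06, 0.0]},
{"hand":H,"travel":[0.09, 0.0, 0.06],"rotation":[0.0, -0.07, 0.0]},
{"hand":H,"travel":[0.1, 0.01, 0.06],"rotation":[0.0, -0.06, 0.0]},
{"hand":H,"travel":[0.1, 0.0, 0.06],"rotation":[0.0, -0.07, 0.0]},
{"hand":H,"travel":[0.1, 0.01, 0.05],"rotation":[0.0, -0.06, 0.0]},
{"hand":H,"travel":[0.09, 0.0, 0.05],"rotation":[0.0, -0.07, 0.0]},
8 end [0.63072757 0.02235105 0.20030696]
```

{"fn": "arm_command", "kwargs": {
  "steps": [
    {"hand": 0.1, "travel": [0, -0.03, 0], "rotation": [0, 0, 0]},
    {"hand": 0.1, "travel": [0, -0.07, 0], "rotation": [0, 0, 0]},
    {"hand": 0.1, "travel": [0, -0.11, 0], "rotation": [0, 0, 0]},
    {"hand": 0.1, "travel": [0, -0.11, 0], "rotation": [0, 0, 0]},
    {"hand": 0.1, "travel": [0, -0.07, 0], "rotation": [0, 0, 0]},
    {"hand": 0.1, "travel": [0, -0.03, 0], "rotation": [0, 0, 0]},
    {"hand": 0.1, "travel": [0, 0, 0], "rotation": [0, 0, 0]}
  ]
}}

```text
time: 8.52
eef_pos: [0.543, 0.272, 0.2142]
tcp_rot: [-0.401, 0.583, -0.581, 0.402]
contact_force: [-0.3, -0.3, -3.2]
opening: 0.232
```

```bash
python3 - <<'E'
from pm import *
s=ctrl.get_state(); measure(zax=s['eef_pos'][2]-0.009,name='pics/h.png')
print(s['opening'],s['contact_force'],s['wrist_torque'])
E
```

```text
8.525 tcp [0.543  0.272  0.2142] after [0.5428 0.2719 0.2135] xhead -110.79 y [-0.      0.0028 -1.    ] F [-0.3 -0.3 -3.2]
rows 43 375 stem rows 43.0 370.0 axis [0.5482 0.2839] head -110.6
shoulder [0.56501127 0.33056581] -> origin [0.5428 0.2695]
tip [0.5262 0.2256] -> origin [0.5657 0.3304]
0.23154492199677337 [-0.34840152 -0.34425238 -3.16303875] [ 0.05662983  0.08118318 -0.00034321]
```

View pics/h.png

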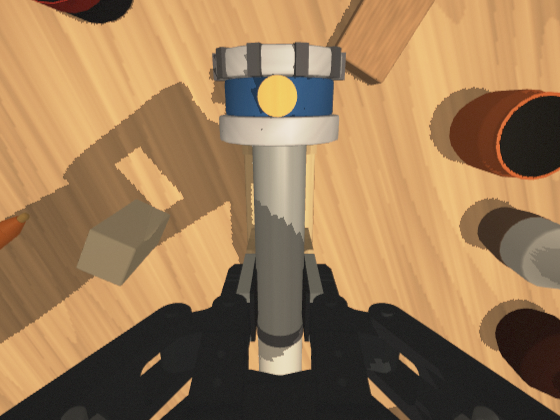

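The probe is lifted off the rest and held level: the head is at (278,90), the same place in the picture as before the lift. Next is the transit.

{"fn": "arm_command", "kwargs": {
  "steps": [
    {"hand": 0.1, "travel": [0.05, 0, 0.04], "rotation": [0, -0.07, 0]},
    {"hand": 0.1, "travel": [0.09, 0, 0.07], "rotation": [0, -0.07, 0]},
    {"hand": 0.1, "travel": [0.11, 0, 0.08], "rotation": [0, -0.06, 0]},
    {"hand": 0.1, "travel": [0.12, 0, 0.08], "rotation": [0, -0.07, 0]},
    {"hand": 0.1, "travel": [0.12, 0.01, 0.07], "rotation": [0, -0.06, 0]},
    {"hand": 0.1, "travel": [0.11, 0.01, 0.05], "rotation": [0, -0.07, 0]},
    {"hand": 0.1, "travel": [0.08, 0.01, 0.04], "rotation": [0, -0.06, 0]},
    {"hand": 0.1, "travel": [0.04, 0, 0.02], "rotation": [0, -0.07, 0]},
    {"hand": 0.1, "travel": [0, 0, 0], "rotation": [0, 0, 0]},
    {"hand": 0.1, "travel": [0, 0, 0], "rotation": [0, 0, 0]}
  ]
}}

```text
time: 9.88
eef_pos: [0.6161, 0.022, 0.1847]
tcp_rot: [-0.488, 0.527, -0.51, 0.473]
contact_force: [-0.7, 0.7, -2.1]
opening: 0.231
```

```bash
python3 - <<'E'
from pm import *
s=ctrl.get_state(); M=R.from_quat(s['tcp_rot']).as_matrix();print(s['time'],np.round(s['eef_pos'],4),'head',np.degrees(np.arctan2(M[1,0],M[0,0])),np.round(M[:,1],4),np.round(s['contact_force'],2),np.round(s['qpos'],3))
for c in ('top','side'):
    im,d=ctrl.read_camera(c); np.save(f'i_{c}.npy',cloud(c,d)); cv2.imwrite(f'pics/i_{c}.png',im)
    for x in ctrl.masks_of(c,'probe'):
        print(c,x['score'],x['at'],x['region'].sum())
        a=x['at']
        if c=='side' and a[1]>190 or c=='top' and a[1]<250: np.save(f'i_m_{c}.npy',x['region'])
a=cv2.imread('pics/i_top.png')[90:230,220:380];b=cv2.imread('pics/i_side.png')[170:330,210:390]
cv2.imwrite('pics/i_topc.png',cv2.resize(a,None,fx=4,fy=4,interpolation=cv2.INTER_CUBIC));cv2.imwrite('pics/i_sidec.png',cv2.resize(b,None,fx=3.7,fy=3.7,interpolation=cv2.INTER_CUBIC))
E
```

```text
9.875 [0.6161 0.022  0.1847] head -94.36355733065263 [-0.0318  0.003  -0.9995] [-0.67  0.66 -2.11] [-1.280e-01  2.410e-01  1.768e+00 -1.000e-03  1.165e+00 -5.200e-02]
top 0.91 [190.0, 315.7] 592
top 0.45 [303.6, 154.7] 218
side 0.55 [320.6, 234.2] 556
side 0.46 [327.2, 140.8] 238
```

View pics/i_topc.png

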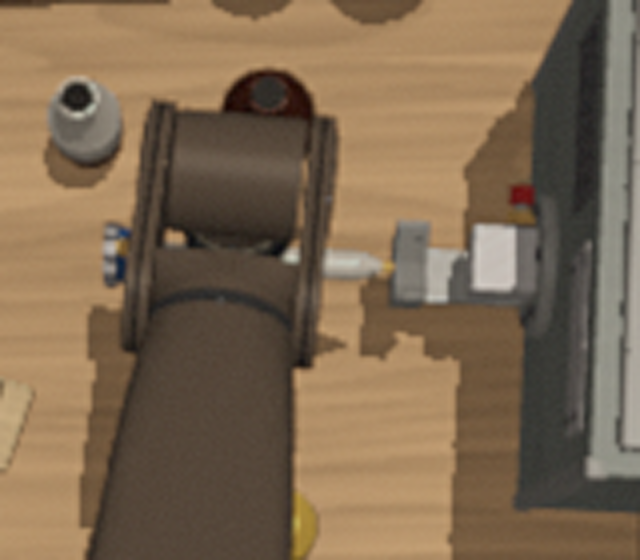

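View pics/i_sidec.png

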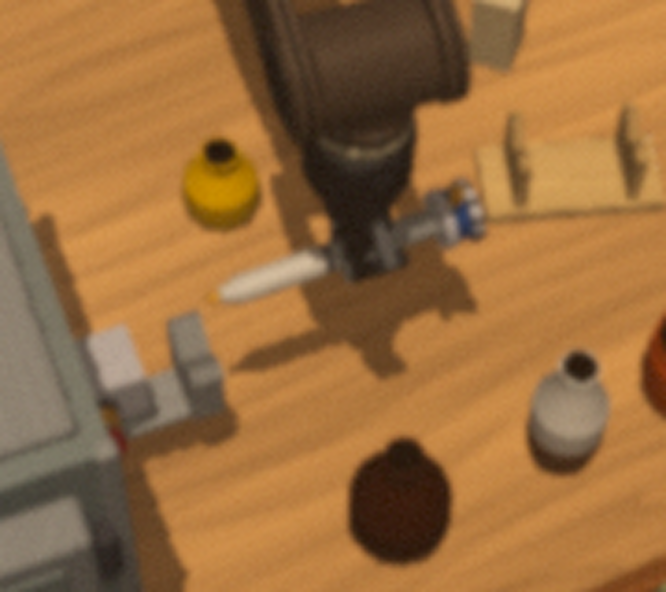

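```bash
python3 - <<'E'
from pm import *
s=ctrl.get_state(); M=R.from_quat(s['tcp_rot']).as_matrix(); tp=np.array(s['eef_pos']); print(np.round(tp,4))
for c in ('top','side'):
    P=np.load(f'i_{c}.npy'); q=P.reshape(-1,3)
    l=(q-tp)@M   # tool frame
    g=(abs(l[:,1]-0.009)<0.03)&(abs(l[:,2])<0.03)&(l[:,0]>0.03)&(l[:,0]<0.14)
    a=l[g]; 
    for x in np.arange(0.04,0.135,0.008):
        k=a[(a[:,0]>=x)&(a[:,0]<x+.008)]
        if len(k): print(c,'%.3f n%d y[%.4f %.4f] z[%.4f %.4f]'%(x,len(k),k[:,1].min(),k[:,1].max(),k[:,2].min(),k[:,2].max()))
    print(c,'max x',np.sort(a[:,0])[-6:])
    b=l[(abs(l[:,1]-0.009)<0.035)&(abs(l[:,2])<0.03)&(l[:,0]<-0.05)&(l[:,0]>-0.13)]
    print(' head x',np.percentile(b[:,0],[1,5,95,99]))
E
```

```text
[0.6166 0.0223 0.1858]
top 0.040 n3 y[-0.0020 0.0046] z[-0.0002 0.0071]
top 0.056 n4 y[0.0021 0.0096] z[-0.0083 -0.0012]
top 0.064 n23 y[-0.0027 0.0114] z[-0.0106 0.0093]
top 0.072 n23 y[-0.0023 0.0125] z[-0.0107 0.0101]
top 0.080 n22 y[-0.0060 0.0138] z[-0.0107 0.0103]
top 0.088 n14 y[-0.0000 0.0104] z[-0.0103 0.0070]
top 0.096 n12 y[0.0028 0.0117] z[-0.0064 0.0048]
top 0.104 n9 y[0.0045 0.0141] z[-0.0036 0.0023]
top 0.120 n2 y[0.0361 0.0378] z[-0.0087 -0.0085]
top 0.128 n1 y[0.0375 0.0375] z[-0.0080 -0.0080]
top max x [0.11081047 0.11105597 0.11149556 0.122224   0.12500356 0.1338071 ]
 head x [-0.09366907 -0.09335336 -0.07775996 -0.07405614]
side 0.040 n24 y[-0.0035 0.0118] z[-0.0093 0.0140]
side 0.048 n22 y[-0.0021 0.0161] z[-0.0067 0.0111]
side 0.056 n23 y[-0.0026 0.0144] z[-0.0084 0.0128]
side 0.064 n23 y[-0.0011 0.0170] z[-0.0077 0.0122]
side 0.072 n27 y[-0.0030 0.0124] z[-0.0056 0.0118]
side 0.080 n22 y[-0.0040 0.0150] z[-0.0066 0.0107]
side 0.088 n23 y[-0.0029 0.0099] z[-0.0051 0.0128]
side 0.096 n16 y[0.0007 0.0108] z[-0.0043 0.0085]
side 0.104 n8 y[0.0048 0.0101] z[-0.0014 0.0049]
side 0.112 n3 y[0.0039 0.0388] z[-0.0055 0.0023]
side max x [0.10932254 0.11029315 0.11068427 0.11205971 0.11243869 0.11896186]
 head x [-0.09204951 -0.09059431 -0.05376086 -0.05060451]
```

```bash
cat > kf.py <<'E'
from plan import *
yaw=np.radians(-4.85);X=np.array([np.cos(yaw),np.sin(yaw)]);Y=np.array([-np.sin(yaw),np.cos(yaw)]);M0=np.array([0.616,-0.1475])
HD=-94.85
def W(lat,out,z): return (*(M0+X*lat+Y*out),z)
def st():
    s=ctrl.get_state(); M=R.from_quat(s['tcp_rot']).as_matrix(); d=np.array(s['eef_pos'][:2])-M0
    f=np.array(s['contact_force'])
    print('t%.2f lat %.4f out %.4f z %.4f head %.2f ydir(lat,out) %.4f %.4f xz %.4f F(lat,out,z) %.1f %.1f %.1f open %.3f'%(s['time'],d@X,d@Y,s['eef_pos'][2],np.degrees(np.arctan2(M[1,0],M[0,0])),M[:2,1]@X,M[:2,1]@Y,M[2,0],f[:2]@X,f[:2]@Y,f[2],s['opening']), 'T',np.round(s['wrist_torque'],2))
E
python3 - <<'E'
from kf import *
st()
plan([(W(0,0.175,0.151),HD)],maxd=0.012,n=3)
E
```

```text
t10.07 lat -0.0137 out 0.1692 z 0.1858 head -94.29 ydir(lat,out) -0.0299 -0.0001 xz -0.0002 F(lat,out,z) 0.2 0.5 -1.7 open 0.231 T [ 0.06 -0.03  0.08]
{"hand":H,"travel":[-0.005, 0.029, 0.012],"rotation":[0.014, 0.005, 0.0]},
{"hand":H,"travel":[-0.005, 0.029, 0.012],"rotation":[0.014, 0.005, 0.0]},
{"hand":H,"travel":[-0.004, 0.028, 0.012],"rotation":[0.015, 0.004, 0.0]},
{"hand":H,"travel":[-0.005, 0.029, 0.012],"rotation":[0.014, 0.005, 0.0]},
4 end [0.63077105 0.02690313 0.15100918]
```

{"fn": "arm_command", "kwargs": {
  "steps": [
    {"hand": 0.1, "travel": [-0.005, 0.029, 0.012], "rotation": [0.014, 0.005, 0]},
    {"hand": 0.1, "travel": [-0.005, 0.029, 0.012], "rotation": [0.014, 0.005, 0]},
    {"hand": 0.1, "travel": [-0.004, 0.028, 0.012], "rotation": [0.015, 0.004, 0]},
    {"hand": 0.1, "travel": [-0.005, 0.029, 0.012], "rotation": [0.014, 0.005, 0]},
    {"hand": 0.1, "travel": [0, 0, 0], "rotation": [0, 0, 0]},
    {"hand": 0.1, "travel": [0, 0, 0], "rotation": [0, 0, 0]}
  ]
}}

```text
time: 10.82
eef_pos: [0.6314, 0.0284, 0.148]
tcp_rot: [0.478, -0.52, 0.521, -0.479]
contact_force: [0.4, 0.6, -3.3]
opening: 0.229
```

```bash
python3 - <<'E'
from kf import *
st()
plan([(W(0,0.150,0.151),HD)],maxd=0.008,n=3)
E
```

```text
t10.82 lat 0.0005 out 0.1766 z 0.1480 head -94.83 ydir(lat,out) 0.0010 0.0002 xz -0.0002 F(lat,out,z) 0.3 0.6 -3.3 open 0.229 T [ 0.01 -0.01  0.03]
{"hand":H,"travel":[0.022, -0.003, 0.0],"rotation":[0.0, 0.0, 0.0]},
{"hand":H,"travel":[0.022, -0.002, -0.001],"rotation":[-0.001, 0.0, 0.0]},
{"hand":H,"travel":[0.022, -0.003, 0.0],"rotation":[0.0, 0.0, 0.0]},
{"hand":H,"travel":[0.023, -0.002, -0.001],"rotation":[-0.001, 0.001, 0.0]},
4 end [0.62857316 0.00185119 0.15095645]
```

{"fn": "arm_command", "kwargs": {
  "steps": [
    {"hand": 0.1, "travel": [0.022, -0.003, 0], "rotation": [0, 0, 0]},
    {"hand": 0.1, "travel": [0.03, -0.003, 0], "rotation": [0, 0, 0]},
    {"hand": 0.1, "travel": [0.034, -0.002, -0.001], "rotation": [0, 0, 0]},
    {"hand": 0.1, "travel": [0.034, -0.001, 0], "rotation": [0, 0, 0]},
    {"hand": 0.1, "travel": [0.03, 0, 0], "rotation": [0, 0, 0]},
    {"hand": 0.1, "travel": [0.02, 0, 0], "rotation": [0, 0, 0]},
    {"hand": 0.1, "travel": [0, 0, 0], "rotation": [0, 0, 0]}
  ]
}}

```text
time: 11.7
eef_pos: [0.627, -0.0274, 0.1524]
tcp_rot: [0.477, -0.52, 0.522, -0.479]
contact_force: [0.2, 0.0, -2.2]
opening: 0.23
```

```bash
python3 - <<'E'
from kf import *
st()
for c,(a,b,e,f) in (('top',(120,190,250,370)),('side',(200,310,210,340))):
    im,d=ctrl.read_camera(c); P=cloud(c,d); np.save(f'j_{c}.npy',P)
    k=5 
    cv2.imwrite(f'pics/j_{c}.png',cv2.resize(im[a:b,e:f],None,fx=k,fy=k,interpolation=cv2.INTER_CUBIC))
    q=P.reshape(-1,3); l=np.c_[(q[:,:2]-M0)@X,(q[:,:2]-M0)@Y,q[:,2]-0.14]
    g=(abs(l[:,0])<0.02)&(l[:,1]>0)&(l[:,1]<0.09)&(l[:,2]>-0.013)
    for y in np.arange(0,0.09,0.008):
        h=l[g&(l[:,1]>=y)&(l[:,1]<y+.008)]
        if len(h): print(c,'%.3f n%d lat[%.4f %.4f] z90 %.4f'%(y,len(h),h[:,0].min(),h[:,0].max(),np.percentile(h[:,2],90)))
st()
E
```

```text
t11.70 lat 0.0008 out 0.1206 z 0.1524 head -94.92 ydir(lat,out) 0.0035 -0.0005 xz 0.0005 F(lat,out,z) 0.2 0.0 -2.2 open 0.230 T [ 0.09 -0.05  0.05]
top 0.008 n8 lat[-0.0028 0.0040] z90 0.0101
top 0.016 n8 lat[-0.0031 0.0070] z90 0.0095
top 0.024 n22 lat[-0.0135 0.0189] z90 0.0112
top 0.032 n36 lat[-0.0178 0.0177] z90 0.0133
top 0.040 n34 lat[-0.0184 0.0190] z90 0.0121
top 0.048 n16 lat[-0.0195 0.0173] z90 0.0136
top 0.056 n10 lat[-0.0092 0.0168] z90 0.2699
top 0.064 n49 lat[-0.0198 0.0194] z90 0.2848
top 0.072 n57 lat[-0.0193 0.0190] z90 0.2860
top 0.080 n55 lat[-0.0196 0.0187] z90 0.2729
top 0.088 n13 lat[-0.0195 0.0175] z90 0.2722
side 0.008 n9 lat[-0.0024 0.0055] z90 0.0056
side 0.016 n17 lat[-0.0019 0.0091] z90 0.0104
side 0.024 n34 lat[-0.0194 0.0182] z90 0.0126
side 0.032 n42 lat[-0.0195 0.0152] z90 0.0141
side 0.040 n39 lat[-0.0198 0.0196] z90 0.0139
side 0.048 n36 lat[-0.0199 0.0189] z90 0.0149
side 0.056 n102 lat[-0.0199 0.0198] z90 0.2699
side 0.064 n92 lat[-0.0192 0.0195] z90 0.2848
side 0.072 n92 lat[-0.0200 0.0189] z90 0.2863
side 0.080 n163 lat[-0.0171 0.0198] z90 0.2724
side 0.088 n32 lat[-0.0124 0.0199] z90 0.2738
t11.80 lat 0.0007 out 0.1212 z 0.1523 head -94.88 ydir(lat,out) 0.0033 -0.0003 xz 0.0003 F(lat,out,z) -0.8 -0.3 -2.0 open 0.230 T [0.07 0.02 0.05]
```

View pics/j_top.png

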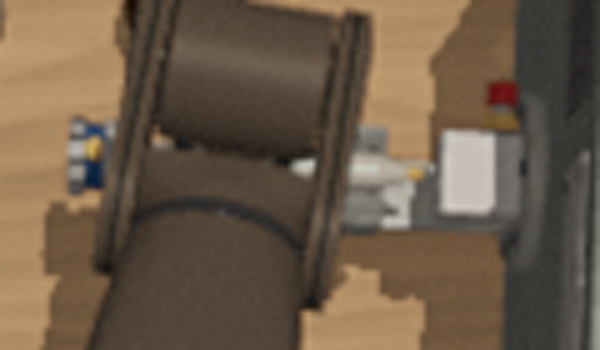

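View pics/j_side.png

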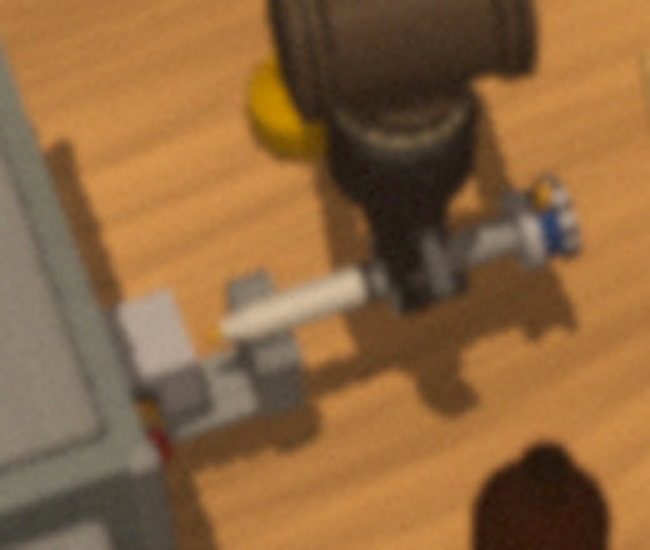

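{"fn": "arm_command", "kwargs": {
  "steps": [
    {"hand": 0.1, "travel": [0.01, 0.003, -0.001], "rotation": [-0.003, 0, 0]},
    {"hand": 0.1, "travel": [0.015, 0.002, -0.001], "rotation": [-0.003, 0, 0]},
    {"hand": 0.1, "travel": [0.015, 0.001, -0.001], "rotation": [0, 0, 0]},
    {"hand": 0.1, "travel": [0.015, 0, 0], "rotation": [0, 0, 0]},
    {"hand": 0.1, "travel": [0.01, 0, 0], "rotation": [0, 0, 0]},
    {"hand": 0.1, "travel": [0, 0, 0], "rotation": [0, 0, 0]}
  ]
}}

```text
time: 12.55
eef_pos: [0.6242, -0.0468, 0.1502]
tcp_rot: [-0.479, 0.521, -0.521, 0.478]
contact_force: [0.5, -0.0, -2.4]
opening: 0.232
```

```bash
python3 - <<'E'
from kf import *
st()
plan([(W(-0.0003,0.085,0.150),HD)],maxd=0.004,n=3)
E
```

```text
t12.55 lat -0.0003 out 0.1010 z 0.1502 head -94.82 ydir(lat,out) -0.0004 -0.0002 xz 0.0002 F(lat,out,z) 0.5 0.0 -2.4 open 0.232 T [ 0.06 -0.01  0.01]
{"hand":H,"travel":[0.013, 0.0, 0.0],"rotation":[0.0, 0.0, 0.0]},
{"hand":H,"travel":[0.013, 0.0, 0.0],"rotation":[0.0, 0.0, 0.0]},
{"hand":H,"travel":[0.014, 0.0, 0.0],"rotation":[0.0, 0.0, 0.0]},
{"hand":H,"travel":[0.013, 0.001, 0.0],"rotation":[0.001, 0.001, 0.0]},
4 end [ 0.6228918  -0.06268581  0.14992026]
```

Tip is 12 mm in with no contact force. I'll go on to 28 mm.

{"fn": "arm_command", "kwargs": {
  "steps": [
    {"hand": 0.1, "travel": [0.012, 0, 0], "rotation": [0, 0, 0]},
    {"hand": 0.1, "travel": [0.014, 0, 0], "rotation": [0, 0, 0]},
    {"hand": 0.1, "travel": [0.014, 0, 0], "rotation": [0, 0, 0]},
    {"hand": 0.1, "travel": [0.012, 0, 0], "rotation": [0, 0, 0]},
    {"hand": 0.1, "travel": [0, 0, 0], "rotation": [0, 0, 0]}
  ]
}}

```text
time: 13.18
eef_pos: [0.6229, -0.0635, 0.1503]
tcp_rot: [0.479, -0.521, 0.521, -0.478]
contact_force: [0.3, -0.8, -3.1]
opening: 0.233
```

```bash
python3 - <<'E'
from kf import *
st()
plan([(W(-0.0003,0.0755,0.150),HD)],maxd=0.003,n=3)
E
```

```text
t13.18 lat -0.0002 out 0.0843 z 0.1503 head -94.82 ydir(lat,out) -0.0002 -0.0003 xz 0.0003 F(lat,out,z) 0.3 -0.7 -3.1 open 0.233 T [ 0.1   0.03 -0.  ]
{"hand":H,"travel":[0.01, 0.0, 0.0],"rotation":[0.0, 0.0, 0.0]},
{"hand":H,"travel":[0.01, 0.0, 0.0],"rotation":[0.0, 0.0, 0.0]},
{"hand":H,"travel":[0.009, 0.001, 0.0],"rotation":[0.0, 0.001, 0.0]},
3 end [ 0.62215795 -0.07218405  0.14999645]
```

{"fn": "arm_command", "kwargs": {
  "steps": [
    {"hand": 0.1, "travel": [0.01, 0, 0], "rotation": [0, 0, 0]},
    {"hand": 0.1, "travel": [0.01, 0, 0], "rotation": [0, 0, 0]},
    {"hand": 0.1, "travel": [0.009, 0.001, 0], "rotation": [0, 0, 0]},
    {"hand": 0.1, "travel": [0, 0, 0], "rotation": [0, 0, 0]}
  ]
}}

```text
time: 13.68
eef_pos: [0.6221, -0.0727, 0.15]
tcp_rot: [-0.479, 0.521, -0.521, 0.478]
contact_force: [-0.0, 0.2, -2.3]
opening: 0.23
```

```bash
python3 - <<'E'
from kf import *
st()
for c,(a,b,e,f) in (('top',(120,190,250,370)),('side',(200,310,210,340))):
    im,d=ctrl.read_camera(c); P=cloud(c,d); np.save(f'k_{c}.npy',P)
    cv2.imwrite(f'pics/k_{c}.png',cv2.resize(im[a:b,e:f],None,fx=5,fy=5,interpolation=cv2.INTER_CUBIC))
    q=P.reshape(-1,3); l=np.c_[(q[:,:2]-M0)@X,(q[:,:2]-M0)@Y,q[:,2]-0.14]
    g=(abs(l[:,0])<0.013)&(l[:,2]>-0.013)
    for y in np.arange(-0.008,0.056,0.008):
        h=l[g&(l[:,1]>=y)&(l[:,1]<y+.008)]
        if len(h): print(c,'%.3f n%d lat[%.4f %.4f] z90 %.4f'%(y,len(h),h[:,0].min(),h[:,0].max(),np.percentile(h[:,2],90)))
    hd=l[(abs(l[:,0])<0.025)&(abs(l[:,2])<0.025)&(l[:,1]>0.11)&(l[:,1]<0.2)]; print('head out',np.percentile(hd[:,1],[1,5,95,99]))
st()
E
```

```text
t13.68 lat -0.0002 out 0.0751 z 0.1500 head -94.81 ydir(lat,out) -0.0002 -0.0002 xz 0.0002 F(lat,out,z) -0.0 0.2 -2.3 open 0.230 T [ 0.08  0.01 -0.01]
top -0.008 n21 lat[-0.0123 0.0109] z90 0.0266
top 0.008 n4 lat[0.0012 0.0088] z90 0.2630
top 0.016 n25 lat[-0.0100 0.0123] z90 0.2759
top 0.024 n40 lat[-0.0110 0.0118] z90 0.2790
top 0.032 n29 lat[-0.0127 0.0125] z90 0.2753
top 0.040 n39 lat[-0.0128 0.0125] z90 0.2729
top 0.048 n32 lat[-0.0126 0.0126] z90 0.2715
head out [0.14160273 0.14233264 0.16806049 0.16933691]
side -0.008 n22 lat[-0.0116 0.0129] z90 0.0232
side 0.000 n25 lat[-0.0070 0.0108] z90 0.0145
side 0.008 n40 lat[-0.0080 0.0126] z90 0.2654
side 0.016 n73 lat[-0.0127 0.0121] z90 0.2770
side 0.024 n71 lat[-0.0120 0.0129] z90 0.2781
side 0.032 n113 lat[-0.0128 0.0127] z90 0.2699
side 0.040 n79 lat[-0.0130 0.0126] z90 0.2711
side 0.048 n66 lat[-0.0125 0.0129] z90 0.2718
head out [0.11113803 0.11502781 0.16552469 0.16760695]
t13.78 lat -0.0003 out 0.0752 z 0.1500 head -94.80 ydir(lat,out) -0.0002 -0.0001 xz 0.0001 F(lat,out,z) -1.1 1.3 -2.8 open 0.231 T [ 0.07 -0.   -0.04]
```

View pics/k_side.png

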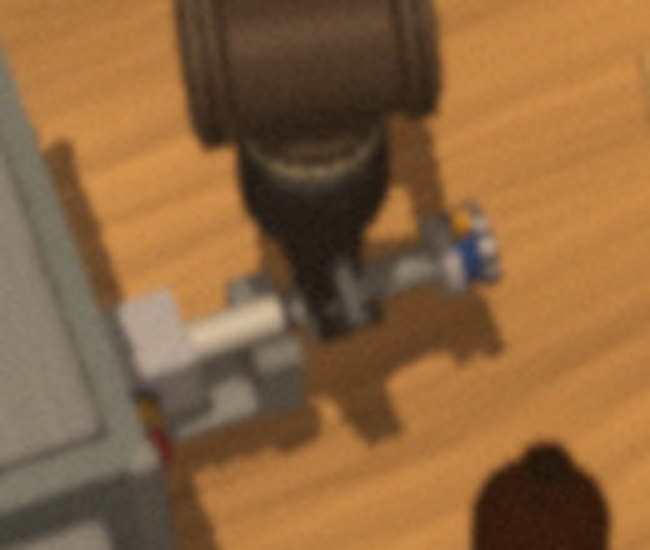

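Depth reads about 37.5 mm and the stem lies over the notch, with no contact force. Next I'll lower it gently into the V.

{"fn": "arm_command", "kwargs": {
  "steps": [
    {"hand": 0.1, "travel": [0, 0.003, 0], "rotation": [0, 0, 0]},
    {"hand": 0.1, "travel": [0, 0.002, 0], "rotation": [0, 0, 0]},
    {"hand": 0.1, "travel": [0, 0, 0], "rotation": [0, 0, 0]}
  ]
}}

```text
time: 14.15
eef_pos: [0.6221, -0.0724, 0.1492]
tcp_rot: [0.479, -0.52, 0.52, -0.478]
contact_force: [-0.3, -0.3, -2.6]
opening: 0.225
```

```bash
python3 - <<'E'
from kf import *
st()
E
```

```text
t14.15 lat -0.0002 out 0.0753 z 0.1492 head -94.79 ydir(lat,out) -0.0004 -0.0006 xz 0.0006 F(lat,out,z) -0.2 -0.4 -2.6 open 0.225 T [-0.07  0.1  -0.03]
```

{"fn": "arm_command", "kwargs": {
  "steps": [
    {"hand": 0.1, "travel": [0, 0.003, 0], "rotation": [0, 0, 0]},
    {"hand": 0.1, "travel": [0, 0, 0], "rotation": [0, 0, 0]},
    {"hand": 0.1, "travel": [0, 0.003, 0], "rotation": [0, 0, 0]},
    {"hand": 0.1, "travel": [0, 0, 0], "rotation": [0, 0, 0]}
  ]
}}

```text
time: 14.65
eef_pos: [0.6222, -0.0723, 0.1489]
tcp_rot: [0.479, -0.52, 0.52, -0.478]
contact_force: [-2.8, 0.4, 2.2]
opening: 0.228
```

```bash
python3 - <<'E'
from kf import *
st()
E
```

```text
t14.65 lat -0.0002 out 0.0754 z 0.1489 head -94.78 ydir(lat,out) -0.0005 -0.0008 xz 0.0008 F(lat,out,z) -2.8 0.2 2.2 open 0.228 T [ 0.02  0.35 -0.03]
```

Contact with the V: force on z went from -2.6 to +2.2 N, and the axis height agrees with 140 mm. Letting go now.

{"fn": "arm_command", "kwargs": {
  "steps": [
    {"hand": 0.35, "travel": [0, 0, 0], "rotation": [0, 0, 0]},
    {"hand": 0.6, "travel": [0, 0, 0], "rotation": [0, 0, 0]},
    {"hand": 1, "travel": [0, 0, 0], "rotation": [0, 0, 0]},
    {"hand": 1, "travel": [0, 0, 0], "rotation": [0, 0, 0]}
  ]
}}

```text
time: 15.15
eef_pos: [0.6237, -0.0727, 0.1492]
tcp_rot: [0.478, -0.519, 0.522, -0.479]
contact_force: [0.6, 0.1, -0.0]
opening: 0.961
```

```bash
python3 - <<'E'
from kf import *
from pm import *
st()
measure(zax=0.14,name='pics/l_w.png')
im,d=ctrl.read_camera('side'); cv2.imwrite('pics/l_s.png',cv2.resize(im[200:310,210:340],None,fx=5,fy=5,interpolation=cv2.INTER_CUBIC))
E
```

```text
t15.15 lat 0.0013 out 0.0752 z 0.1492 head -94.77 ydir(lat,out) 0.0041 -0.0013 xz 0.0013 F(lat,out,z) 0.6 0.2 -0.0 open 0.961 T [-0.01 -0.02 -0.  ]
15.15 tcp [ 0.6237 -0.0727  0.1492] after [ 0.6236 -0.0727  0.1492] xhead -94.77 y [ 0.004  -0.0017 -1.    ] F [ 0.6  0.1 -0. ]
rows 40 374 stem rows 41.0 371.0 axis [ 0.6235 -0.0592] head -94.76
shoulder [ 0.62751085 -0.00924039] -> origin [ 0.6222 -0.074 ]
tip [ 0.6196 -0.1218] -> origin [ 0.6276 -0.0101]
```

View pics/l_w.png

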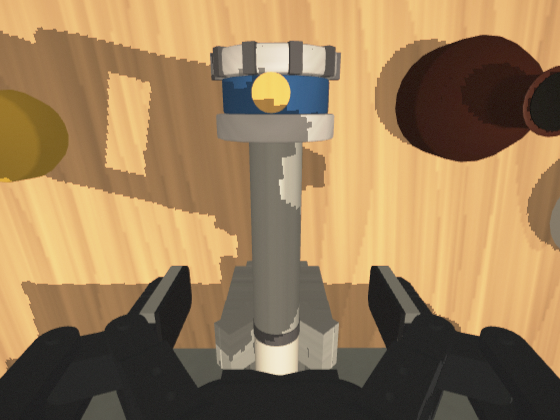

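View pics/l_s.png

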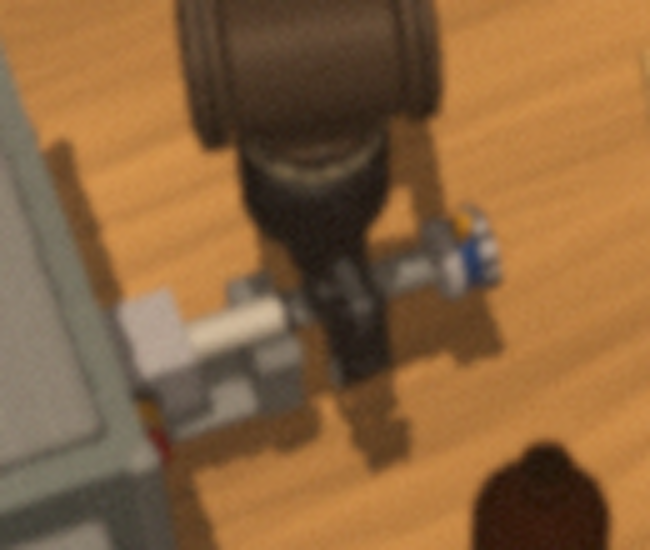

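The probe lies still in the notch, in line with the port (heading -94.76°). Next I'll lift clear, go behind the tail and shut the hand.

```bash
python3 - <<'E'
from kf import *
p,Rm=plan([(W(0.001,0.0752,0.228),HD)],maxd=0.03)
p,Rm=plan([(W(0,0.220,0.228),HD)],maxd=0.03,p=p,Rm=Rm)
p,Rm=plan([(W(0,0.220,0.147),HD)],maxd=0.03,p=p,Rm=Rm)
E
```

```text
{"hand":H,"travel":[0.0, -0.09, 0.0],"rotation":[0.0, 0.0, 0.0]},
{"hand":H,"travel":[0.0, -0.09, 0.0],"rotation":[0.0, 0.0, 0.0]},
{"hand":H,"travel":[0.0, -0.08, 0.0],"rotation":[-0.01, 0.0, 0.0]},
3 end [ 0.62326349 -0.07254243  0.22711698]
{"hand":H,"travel":[-0.1, 0.0, 0.0],"rotation":[0.0, 0.0, 0.0]},
{"hand":H,"travel":[-0.1, 0.0, 0.0],"rotation":[0.0, 0.0, 0.0]},
{"hand":H,"travel":[-0.09, 0.0, 0.0],"rotation":[0.0, 0.0, 0.0]},
{"hand":H,"travel":[-0.1, 0.0, 0.0],"rotation":[0.0, 0.0, 0.0]},
{"hand":H,"travel":[-0.09, 0.0, 0.0],"rotation":[0.0, 0.0, 0.0]},
5 end [0.63524415 0.0709582  0.22693593]
{"hand":H,"travel":[0.0, 0.09, 0.0],"rotation":[0.0, 0.0, 0.0]},
{"hand":H,"travel":[0.0, 0.09, 0.0],"rotation":[0.0, 0.0, 0.0]},
{"hand":H,"travel":[0.0, 0.09, 0.0],"rotation":[0.0, 0.0, 0.0]},
3 end [0.63511703 0.07086662 0.14593608]
```

{"fn": "arm_command", "kwargs": {
  "steps": [
    {"hand": 1, "travel": [0, -0.05, 0], "rotation": [0, 0, 0]},
    {"hand": 1, "travel": [0, -0.09, 0], "rotation": [0, 0, 0]},
    {"hand": 1, "travel": [0, -0.08, 0], "rotation": [-0.01, 0, 0]},
    {"hand": 1, "travel": [0, -0.05, 0], "rotation": [0, 0, 0]},
    {"hand": 1, "travel": [-0.06, 0, 0], "rotation": [0, 0, 0]},
    {"hand": 1, "travel": [-0.1, 0, 0], "rotation": [0, 0, 0]},
    {"hand": 1, "travel": [-0.12, 0, 0], "rotation": [0, 0, 0]},
    {"hand": 0.5, "travel": [-0.12, 0, 0], "rotation": [0, 0, 0]},
    {"hand": 0, "travel": [-0.08, 0, 0], "rotation": [0, 0, 0]},
    {"hand": 0, "travel": [0, 0, 0], "rotation": [0, 0, 0]},
    {"hand": 0, "travel": [0, 0, 0], "rotation": [0, 0, 0]}
  ]
}}

```text
time: 16.68
eef_pos: [0.6329, 0.0808, 0.2303]
tcp_rot: [-0.481, 0.522, -0.518, 0.477]
contact_force: [-0.4, -0.2, -1.0]
opening: 0.144
```

```bash
python3 - <<'E'
from kf import *
st()
from pm import *
for c,(a,b,e,f) in (('top',(120,190,230,370)),('side',(190,310,210,350))):
    im,d=ctrl.read_camera(c); P=cloud(c,d); np.save(f'm_{c}.npy',P)
    cv2.imwrite(f'pics/m_{c}.png',cv2.resize(im[a:b,e:f],None,fx=5,fy=5,interpolation=cv2.INTER_CUBIC))
    q=P.reshape(-1,3); l=np.c_[(q[:,:2]-M0)@X,(q[:,:2]-M0)@Y,q[:,2]-0.14]
    hd=l[(abs(l[:,0])<0.025)&(abs(l[:,2])<0.025)&(l[:,1]>0.125)&(l[:,1]<0.2)]; print(c,'head out',np.percentile(hd[:,1],[1,5,95,99]),'lat',np.percentile(hd[:,0],[2,98]),'z',hd[:,2].max())
im,d=ctrl.read_camera('wrist'); cv2.imwrite('pics/m_w.png',im)
plan([(W(0,0.21,0.147),HD)],maxd=0.025,n=3)
E
```

```text
t16.68 lat -0.0024 out 0.2289 z 0.2303 head -94.69 ydir(lat,out) -0.0076 0.0000 xz -0.0001 F(lat,out,z) -0.4 -0.2 -1.0 open 0.144 T [ 0.   -0.06  0.04]
top head out [0.12626977 0.12919728 0.16919448 0.17010722] lat [-0.02207101  0.01980916] z 0.024884033456522237
side head out [0.12620421 0.12946798 0.16665962 0.1682587 ] lat [-0.01822892  0.02296023] z 0.023977349000255166
{"hand":H,"travel":[0.015, 0.07, 0.002],"rotation":[0.003, 0.001, 0.0]},
{"hand":H,"travel":[0.015, 0.07, 0.002],"rotation":[0.003, 0.0, 0.0]},
{"hand":H,"travel":[0.015, 0.07, 0.002],"rotation":[0.004, 0.001, 0.0]},
{"hand":H,"travel":[0.015, 0.069, 0.002],"rotation":[0.003, 0.0, 0.0]},
4 end [0.63376521 0.06181125 0.14710956]
```

View pics/m_side.png

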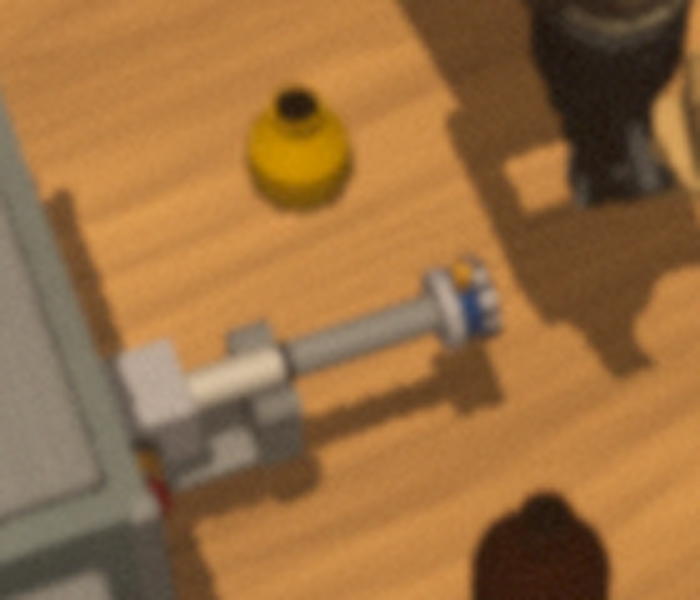

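View pics/m_w.png

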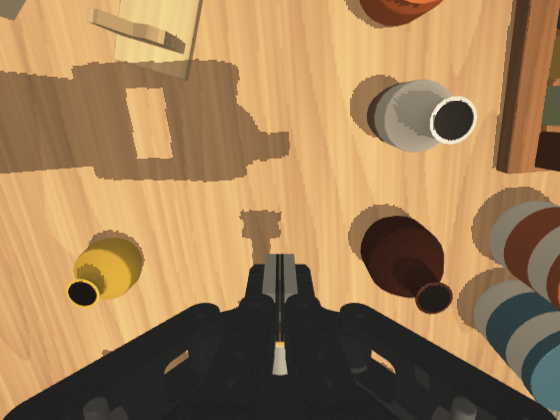

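{"fn": "arm_command", "kwargs": {
  "steps": [
    {"hand": 0, "travel": [0.013, 0.07, 0.002], "rotation": [0.003, 0, 0]},
    {"hand": 0, "travel": [0.013, 0.07, 0.002], "rotation": [0.003, 0, 0]},
    {"hand": 0, "travel": [0.013, 0.07, 0.002], "rotation": [0.004, 0, 0]},
    {"hand": 0, "travel": [0.013, 0.065, 0.002], "rotation": [0.003, 0, 0]},
    {"hand": 0, "travel": [0, 0, 0], "rotation": [0, 0, 0]},
    {"hand": 0, "travel": [0, 0, 0], "rotation": [0, 0, 0]}
  ]
}}

```text
time: 17.58
eef_pos: [0.6357, 0.0589, 0.148]
tcp_rot: [0.476, -0.521, 0.523, -0.478]
contact_force: [-0.3, -0.1, -0.0]
opening: -0.004
```

```bash
python3 - <<'E'
from kf import *
st()
plan([(W(0,0.184,0.147),HD)],maxd=0.006,n=3)
E
```

```text
t17.57 lat 0.0022 out 0.2074 z 0.1480 head -95.16 ydir(lat,out) 0.0045 0.0000 xz -0.0001 F(lat,out,z) -0.3 -0.2 -0.0 open -0.004 T [-0.05 -0.03 -0.02]
{"hand":H,"travel":[0.019, 0.001, -0.002],"rotation":[-0.002, -0.003, 0.0]},
{"hand":H,"travel":[0.02, 0.001, -0.002],"rotation":[-0.002, -0.002, 0.0]},
{"hand":H,"travel":[0.019, 0.001, -0.002],"rotation":[-0.002, -0.003, 0.0]},
{"hand":H,"travel":[0.02, 0.0, -0.001],"rotation":[-0.003, -0.002, 0.0]},
4 end [0.63156491 0.03581065 0.14710225]
```

{"fn": "arm_command", "kwargs": {
  "steps": [
    {"hand": 0, "travel": [0.019, 0.001, -0.002], "rotation": [-0.002, -0.003, 0]},
    {"hand": 0, "travel": [0.02, 0.001, -0.002], "rotation": [-0.002, -0.002, 0]},
    {"hand": 0, "travel": [0.019, 0.001, -0.002], "rotation": [-0.002, -0.003, 0]},
    {"hand": 0, "travel": [0.015, 0, -0.001], "rotation": [-0.003, -0.002, 0]}
  ]
}}

```text
time: 18.08
eef_pos: [0.6329, 0.0361, 0.15]
tcp_rot: [0.478, -0.519, 0.522, -0.48]
contact_force: [-0.3, 0.3, -0.5]
opening: -0.003
```

```bash
python3 - <<'E'
from kf import *
st()
E
```

```text
t18.07 lat 0.0013 out 0.1844 z 0.1500 head -94.80 ydir(lat,out) 0.0043 -0.0001 xz 0.0001 F(lat,out,z) -0.4 0.3 -0.5 open -0.003 T [ 0.01 -0.02 -0.02]
```

{"fn": "arm_command", "kwargs": {
  "steps": [
    {"hand": 0, "travel": [0.01, 0.005, -0.002], "rotation": [-0.004, 0, 0]},
    {"hand": 0, "travel": [0.01, 0.004, -0.002], "rotation": [-0.004, 0, 0]},
    {"hand": 0, "travel": [0.01, 0, 0], "rotation": [0, 0, 0]}
  ]
}}

```text
time: 18.45
eef_pos: [0.6325, 0.0318, 0.1496]
tcp_rot: [-0.474, 0.523, -0.519, 0.482]
contact_force: [0.3, 2.8, 1.6]
opening: 0.003
```

```bash
python3 - <<'E'
from kf import *
st()
E
```

```text
t18.45 lat 0.0013 out 0.1801 z 0.1496 head -94.92 ydir(lat,out) 0.0047 0.0119 xz -0.0119 F(lat,out,z) 0.1 2.8 1.6 open 0.003 T [ 0.47 -0.04  0.03]
```

{"fn": "arm_command", "kwargs": {
  "steps": [
    {"hand": 0, "travel": [0.015, 0.001, -0.002], "rotation": [-0.004, 0, -0.015]},
    {"hand": 0, "travel": [0.015, 0.001, -0.002], "rotation": [-0.004, 0, -0.01]},
    {"hand": 0, "travel": [0.015, 0.001, 0], "rotation": [0, 0, -0.01]}
  ]
}}

```text
time: 18.82
eef_pos: [0.6312, 0.021, 0.1499]
tcp_rot: [0.478, -0.52, 0.522, -0.479]
contact_force: [2.4, 5.6, 2.8]
opening: 0.0
```

```bash
python3 - <<'E'
from kf import *
st()
E
```

```text
t18.82 lat 0.0009 out 0.1692 z 0.1499 head -94.92 ydir(lat,out) 0.0037 -0.0016 xz 0.0016 F(lat,out,z) 1.9 5.8 2.8 open 0.000 T [ 0.77 -0.15  0.01]
```

{"fn": "arm_command", "kwargs": {
  "steps": [
    {"hand": 0, "travel": [0.014, 0.003, -0.001], "rotation": [-0.004, 0, -0.004]},
    {"hand": 0, "travel": [0.014, 0.003, -0.001], "rotation": [-0.004, 0, -0.008]},
    {"hand": 0, "travel": [0.014, 0.002, 0], "rotation": [0, 0, -0.008]},
    {"hand": 0, "travel": [0.014, 0.002, 0], "rotation": [0, 0, -0.008]}
  ]
}}

```text
time: 19.32
eef_pos: [0.6321, 0.0126, 0.1508]
tcp_rot: [0.475, -0.52, 0.523, -0.48]
contact_force: [0.4, 10.6, 3.8]
opening: -0.004
```

```bash
python3 - <<'E'
from kf import *
st()
E
```

```text
t19.32 lat 0.0025 out 0.1609 z 0.1508 head -95.10 ydir(lat,out) 0.0074 0.0027 xz -0.0028 F(lat,out,z) -0.5 10.6 3.8 open -0.004 T [ 1.59 -0.   -0.03]
```

{"fn": "arm_command", "kwargs": {
  "steps": [
    {"hand": 0, "travel": [0.018, 0, -0.003], "rotation": [-0.008, -0.003, -0.008]},
    {"hand": 0, "travel": [0.018, 0, -0.003], "rotation": [-0.006, 0, -0.008]},
    {"hand": 0, "travel": [0.018, 0, -0.002], "rotation": [-0.004, 0, -0.008]}
  ]
}}

```text
time: 19.7
eef_pos: [0.63, 0.0008, 0.1521]
tcp_rot: [0.477, -0.52, 0.523, -0.478]
contact_force: [0.9, 6.1, 0.6]
opening: -0.0
```

```bash
python3 - <<'E'
from kf import *
st()
E
```

```text
t19.70 lat 0.0014 out 0.1489 z 0.1521 head -95.03 ydir(lat,out) 0.0033 -0.0013 xz 0.0013 F(lat,out,z) 0.4 6.1 0.6 open -0.000 T [ 0.94 -0.27  0.02]
```

{"fn": "arm_command", "kwargs": {
  "steps": [
    {"hand": 0, "travel": [0.015, 0.003, -0.002], "rotation": [-0.004, 0, -0.005]},
    {"hand": 0, "travel": [0.015, 0.003, -0.002], "rotation": [-0.004, 0, -0.005]},
    {"hand": 0, "travel": [0.014, 0.002, -0.001], "rotation": [-0.004, 0, -0.005]},
    {"hand": 0, "travel": [0.013, 0.002, -0.001], "rotation": [0, 0, -0.005]}
  ]
}}

```text
time: 20.2
eef_pos: [0.6292, -0.0111, 0.1514]
tcp_rot: [0.476, -0.521, 0.523, -0.478]
contact_force: [-0.3, 8.7, 2.9]
opening: -0.002
```

```bash
python3 - <<'E'
from kf import *
st()
E
```

```text
t20.20 lat 0.0017 out 0.1370 z 0.1514 head -95.18 ydir(lat,out) 0.0041 0.0009 xz -0.0009 F(lat,out,z) -1.0 8.6 2.9 open -0.002 T [ 1.17 -0.12 -0.04]
```

{"fn": "arm_command", "kwargs": {
  "steps": [
    {"hand": 0, "travel": [0.014, 0, -0.002], "rotation": [-0.004, 0.002, -0.005]},
    {"hand": 0, "travel": [0.014, 0, -0.002], "rotation": [-0.004, 0.002, -0.005]},
    {"hand": 0, "travel": [0.012, 0, -0.001], "rotation": [-0.004, 0.002, -0.005]}
  ]
}}

```text
time: 20.58
eef_pos: [0.6281, -0.0199, 0.1522]
tcp_rot: [0.475, -0.523, 0.524, -0.476]
contact_force: [2.3, 4.9, 1.6]
opening: -0.003
```

```bash
python3 - <<'E'
from kf import *
st()
E
```

```text
t20.57 lat 0.0013 out 0.1281 z 0.1522 head -95.43 ydir(lat,out) 0.0023 0.0003 xz -0.0004 F(lat,out,z) 1.9 5.1 1.6 open -0.003 T [ 0.9  -0.31 -0.  ]
```

{"fn": "arm_command", "kwargs": {
  "steps": [
    {"hand": 0, "travel": [0.012, 0, -0.001], "rotation": [-0.003, -0.006, -0.004]},
    {"hand": 0, "travel": [0.012, 0, -0.001], "rotation": [-0.003, -0.006, -0.004]}
  ]
}}

```text
time: 20.82
eef_pos: [0.6275, -0.0253, 0.1522]
tcp_rot: [0.477, -0.522, 0.522, -0.478]
contact_force: [2.4, 6.2, 1.5]
opening: 0.0
```

```bash
python3 - <<'E'
from kf import *
st()
E
```

```text
t20.82 lat 0.0011 out 0.1227 z 0.1522 head -95.12 ydir(lat,out) 0.0011 0.0010 xz -0.0010 F(lat,out,z) 1.9 6.4 1.5 open 0.000 T [ 0.93 -0.33 -0.02]
```

{"fn": "arm_command", "kwargs": {
  "steps": [
    {"hand": 0, "travel": [0.012, 0, -0.001], "rotation": [-0.003, -0.005, -0.004]}
  ]
}}

```text
time: 20.95
eef_pos: [0.6272, -0.028, 0.1523]
tcp_rot: [-0.477, 0.521, -0.521, 0.478]
contact_force: [1.6, 6.1, 1.3]
opening: 0.003
```

```bash
python3 - <<'E'
from kf import *
st()
E
```

```text
t20.95 lat 0.0011 out 0.1201 z 0.1523 head -95.00 ydir(lat,out) 0.0006 0.0013 xz -0.0013 F(lat,out,z) 1.1 6.2 1.3 open 0.003 T [ 0.94 -0.32 -0.04]
```

{"fn": "arm_command", "kwargs": {
  "steps": [
    {"hand": 0, "travel": [0.011, 0, -0.001], "rotation": [0, -0.003, -0.004]}
  ]
}}

```text
time: 21.08
eef_pos: [0.627, -0.0304, 0.1523]
tcp_rot: [0.477, -0.521, 0.521, -0.479]
contact_force: [1.9, 6.1, 1.2]
opening: 0.004
```

{"fn": "arm_command", "kwargs": {
  "steps": [
    {"hand": 0, "travel": [0.011, 0, -0.001], "rotation": [0, -0.003, -0.004]}
  ]
}}

```text
time: 21.2
eef_pos: [0.6267, -0.0327, 0.1523]
tcp_rot: [0.477, -0.521, 0.521, -0.479]
contact_force: [0.9, 5.7, 1.9]
opening: 0.003
```

{"fn": "arm_command", "kwargs": {
  "steps": [
    {"hand": 0, "travel": [0.011, 0, -0.001], "rotation": [0, 0, -0.004]}
  ]
}}

```text
time: 21.32
eef_pos: [0.6264, -0.0351, 0.1524]
tcp_rot: [0.477, -0.521, 0.521, -0.48]
contact_force: [1.8, 5.5, 0.6]
opening: -0.001
```

{"fn": "arm_command", "kwargs": {
  "steps": [
    {"hand": 0, "travel": [0.01, 0, -0.001], "rotation": [0, 0, -0.004]}
  ]
}}

```text
time: 21.45
eef_pos: [0.6262, -0.0372, 0.1524]
tcp_rot: [0.476, -0.521, 0.522, -0.48]
contact_force: [2.4, 6.1, 0.4]
opening: 0.001
```

{"fn": "arm_command", "kwargs": {
  "steps": [
    {"hand": 0, "travel": [0.01, 0, -0.001], "rotation": [0, 0, -0.004]}
  ]
}}

```text
time: 21.58
eef_pos: [0.626, -0.0392, 0.1525]
tcp_rot: [0.476, -0.521, 0.522, -0.48]
contact_force: [2.1, 6.3, 0.7]
opening: 0.002
```

{"fn": "arm_command", "kwargs": {
  "steps": [
    {"hand": 0, "travel": [0.01, 0, -0.001], "rotation": [0, 0, -0.003]}
  ]
}}

```text
time: 21.7
eef_pos: [0.6258, -0.0412, 0.1525]
tcp_rot: [0.475, -0.521, 0.522, -0.48]
contact_force: [1.0, 5.9, 0.6]
opening: -0.0
```

{"fn": "arm_command", "kwargs": {
  "steps": [
    {"hand": 0, "travel": [0.01, 0, -0.001], "rotation": [0, 0, -0.003]}
  ]
}}

```text
time: 21.82
eef_pos: [0.6256, -0.0425, 0.1525]
tcp_rot: [0.474, -0.521, 0.522, -0.481]
contact_force: [2.7, 9.1, 1.8]
opening: -0.002
```

Force rose to 9 N and progress slowed at y ≈ -0.0415, a depth of about 111 mm. That is the muffle with the spring starting to give. I'll add small increments.

{"fn": "arm_command", "kwargs": {
  "steps": [
    {"hand": 0, "travel": [0.011, 0, -0.002], "rotation": [0, -0.003, -0.004]}
  ]
}}

```text
time: 21.95
eef_pos: [0.6253, -0.0435, 0.1528]
tcp_rot: [-0.473, 0.522, -0.521, 0.482]
contact_force: [3.1, 11.4, 1.7]
opening: -0.001
```

```bash
python3 - <<'E'
from kf import *
st()
E
```

```text
t21.95 lat 0.0005 out 0.1044 z 0.1528 head -95.06 ydir(lat,out) 0.0090 0.0104 xz -0.0104 F(lat,out,z) 2.1 11.6 1.7 open -0.001 T [ 1.6 -0.5 -0. ]
```

{"fn": "arm_command", "kwargs": {
  "steps": [
    {"hand": 0, "travel": [0.012, 0, -0.002], "rotation": [-0.008, -0.003, -0.01]}
  ]
}}

```text
time: 22.08
eef_pos: [0.6251, -0.0441, 0.1529]
tcp_rot: [-0.473, 0.523, -0.52, 0.482]
contact_force: [3.8, 13.4, 0.6]
opening: -0.004
```

{"fn": "arm_command", "kwargs": {
  "steps": [
    {"hand": 0, "travel": [0.012, 0, -0.001], "rotation": [-0.008, -0.002, -0.01]}
  ]
}}

```text
time: 22.2
eef_pos: [0.6251, -0.0444, 0.153]
tcp_rot: [-0.473, 0.524, -0.519, 0.482]
contact_force: [3.4, 13.5, 1.6]
opening: -0.005
```

```bash
python3 - <<'E'
from kf import *
st()
E
```

```text
t22.20 lat 0.0003 out 0.1034 z 0.1530 head -95.04 ydir(lat,out) 0.0038 0.0136 xz -0.0136 F(lat,out,z) 2.2 13.7 1.6 open -0.005 T [ 1.87 -0.42 -0.05]
```

{"fn": "arm_command", "kwargs": {
  "steps": [
    {"hand": 0, "travel": [0.015, 0, -0.001], "rotation": [-0.004, -0.002, -0.015]}
  ]
}}

```text
time: 22.32
eef_pos: [0.625, -0.0451, 0.1531]
tcp_rot: [-0.473, 0.524, -0.519, 0.482]
contact_force: [3.0, 14.3, 1.3]
opening: -0.003
```

{"fn": "arm_command", "kwargs": {
  "steps": [
    {"hand": 0, "travel": [0.015, 0, -0.001], "rotation": [-0.004, -0.002, -0.015]}
  ]
}}

```text
time: 22.45
eef_pos: [0.6249, -0.0455, 0.1531]
tcp_rot: [-0.473, 0.524, -0.519, 0.482]
contact_force: [3.6, 15.4, 0.7]
opening: -0.003
```

```bash
python3 - <<'E'
from kf import *
st()
E
```

```text
t22.45 lat 0.0003 out 0.1024 z 0.1531 head -95.03 ydir(lat,out) 0.0021 0.0145 xz -0.0145 F(lat,out,z) 2.3 15.7 0.7 open -0.003 T [ 2.21 -0.54 -0.02]
```

Force is up by about 9.5 N and travel is about 4.3 mm past first contact, against 2 N/mm, so the spring has given 4 to 5 mm, well short of its 9 mm end. Backing off gently.

{"fn": "arm_command", "kwargs": {
  "steps": [
    {"hand": 0, "travel": [0, 0, 0], "rotation": [0, 0, 0]},
    {"hand": 0, "travel": [-0.004, 0, 0], "rotation": [0, 0, -0.01]},
    {"hand": 0, "travel": [-0.008, 0, 0], "rotation": [0, 0, -0.01]},
    {"hand": 0, "travel": [-0.015, 0, 0], "rotation": [0, 0, 0]},
    {"hand": 0, "travel": [-0.03, 0, 0], "rotation": [0, 0, 0]},
    {"hand": 0, "travel": [-0.05, 0, 0], "rotation": [0, 0, 0]},
    {"hand": 0, "travel": [-0.08, 0, 0], "rotation": [0, 0, 0]},
    {"hand": 0, "travel": [-0.06, 0, 0], "rotation": [0, 0, 0]},
    {"hand": 0, "travel": [-0.02, 0, 0], "rotation": [0, 0, 0]}
  ]
}}

```text
time: 23.58
eef_pos: [0.6311, 0.0372, 0.1517]
tcp_rot: [-0.478, 0.521, -0.521, 0.477]
contact_force: [-0.5, 0.1, -0.8]
opening: 0.0
```

```bash
python3 - <<'E'
from kf import *
st()
for c,(a,b,e,f) in (('top',(110,200,230,370)),('side',(190,310,210,350))):
    im,d=ctrl.read_camera(c); P=cloud(c,d)
    cv2.imwrite(f'pics/n_{c}.png',cv2.resize(im[a:b,e:f],None,fx=5,fy=5,interpolation=cv2.INTER_CUBIC))
    q=P.reshape(-1,3); l=np.c_[(q[:,:2]-M0)@X,(q[:,:2]-M0)@Y,q[:,2]-0.14]
    hd=l[(abs(l[:,0])<0.025)&(abs(l[:,2])<0.025)&(l[:,1]>0.06)&(l[:,1]<0.14)]; print(c,'head out',np.percentile(hd[:,1],[1,5,95,99]))
    hd=hd[np.hypot(hd[:,0],hd[:,2])>0.014]; print(c,'head only',np.percentile(hd[:,1],[1,5,95,99]),'lat',np.percentile(hd[:,0],[2,98]))
E
```

```text
t23.57 lat -0.0006 out 0.1853 z 0.1517 head -95.02 ydir(lat,out) -0.0010 -0.0007 xz 0.0007 F(lat,out,z) -0.5 0.1 -0.8 open 0.000 T [-0.02 -0.01  0.03]
top head out [0.06076078 0.06379442 0.09259557 0.09303838]
top head only [0.06324414 0.06388462 0.09259653 0.0930398 ] lat [-0.02276009  0.01832384]
side head out [0.06071283 0.06125641 0.08914574 0.09072214]
side head only [0.06080604 0.06138952 0.08923621 0.09072887] lat [-0.01669587  0.0229845 ]
```

View pics/n_side.png

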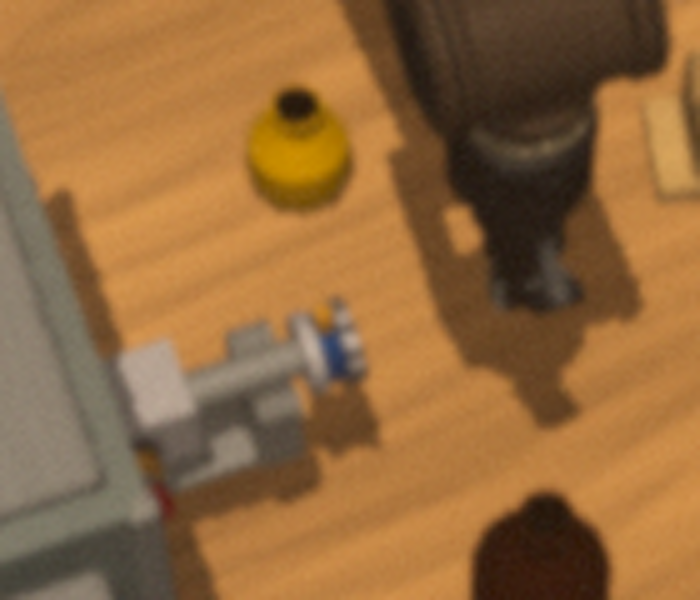

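View pics/n_top.png

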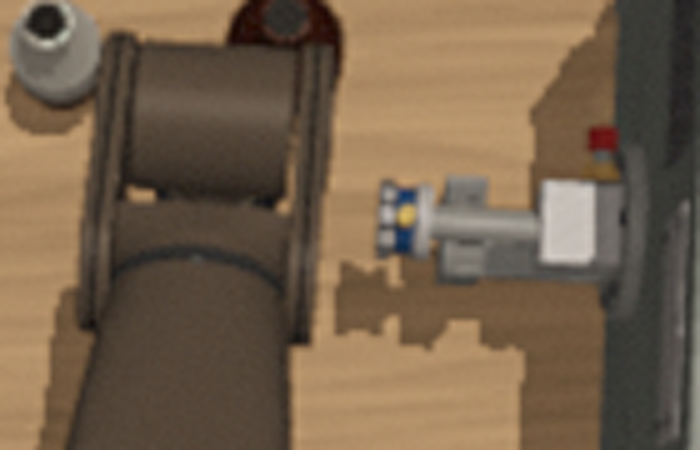

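Tail moved 77 mm in (top 0.1701→0.0930, side 0.1683→0.0907). The shoulder stands about 8 to 10 mm off the bracket, inside the allowed 1 to 30 mm, and the hand is clear. I'll make a last check that it stays put and that the loose things are where they were.

{"fn": "arm_command", "kwargs": {
  "steps": [
    {"hand": 0, "travel": [-0.03, 0, 0], "rotation": [0, 0, 0]},
    {"hand": 0, "travel": [-0.02, -0.03, 0], "rotation": [0, 0, 0]},
    {"hand": 0, "travel": [0, 0, 0], "rotation": [0, 0, 0]},
    {"hand": 0, "travel": [0, 0, 0], "rotation": [0, 0, 0]},
    {"hand": 0, "travel": [0, 0, 0], "rotation": [0, 0, 0]}
  ]
}}

```text
time: 24.3
eef_pos: [0.6328, 0.051, 0.1618]
tcp_rot: [0.477, -0.522, 0.522, -0.477]
contact_force: [0.4, -0.4, 0.1]
opening: 0.0
```

```bash
python3 - <<'E'
from kf import *
st()
im,d=ctrl.read_camera('side'); P=cloud('side',d); cv2.imwrite('pics/o_side.png',im)
it,dt=ctrl.read_camera('top'); Pt=cloud('top',dt)
for c,P_ in (('side',P),('top',Pt)):
    q=P_.reshape(-1,3); l=np.c_[(q[:,:2]-M0)@X,(q[:,:2]-M0)@Y,q[:,2]-0.14]
    hd=l[(abs(l[:,0])<0.025)&(abs(l[:,2])<0.025)&(l[:,1]>0.06)&(l[:,1]<0.14)]; print(c,'tail',np.percentile(hd[:,1],[95,99]))
for t in ("brown_bottle","celadon_jar","yellow_vase","white_vase","dark_tumbler","orange_crock","cone_box","kiln_prop"):
    r=ctrl.masks_of('side',t); old=[np.load(f'm_side_{t}_{k}.npy') for k in range(2) if __import__('os').path.exists(f'm_side_{t}_{k}.npy')]
    best=max(((x['region']&o).sum()/(x['region']|o).sum(),np.round(np.array(np.nonzero(x['region'])).mean(1)-np.array(np.nonzero(o)).mean(1),1)) for x in r for o in old if o.sum()<3000) if r else None
    print(t,best)
E
```

```text
t24.30 lat 0.0000 out 0.1992 z 0.1618 head -95.14 ydir(lat,out) -0.0001 -0.0013 xz 0.0013 F(lat,out,z) 0.4 -0.3 0.1 open 0.000 T [ 0.    0.04 -0.04]
side tail [0.08915997 0.09070808]
top tail [0.09272637 0.09309073]
brown_bottle (np.float64(0.9722222222222222), array([0.1, 0.1]))
celadon_jar (np.float64(0.9503759398496241), array([ 0.2, -0.3]))
yellow_vase (np.float64(0.9424460431654677), array([ 0.4, -0.1]))
white_vase (np.float64(0.9049235993208828), array([-0.8,  0.2]))
dark_tumbler (np.float64(0.9220297029702971), array([-0. ,  0.6]))
orange_crock (np.float64(0.8811188811188811), array([-0.5,  0.5]))
cone_box (np.float64(0.9449715370018975), array([0.1, 0.1]))
kiln_prop (np.float64(0.37900874635568516), array([-5.4,  3.1]))
```

View pics/o_side.png

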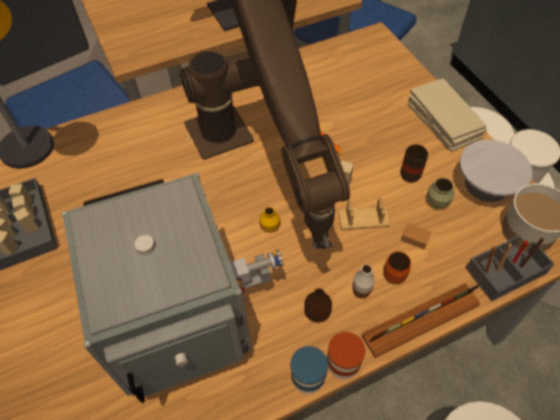

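The probe is unchanged and the loose things stand where they did. The kiln prop at (345,172) is only half hidden by the arm, which explains its low overlap. Handing in.

```bash
python3 -c "
from plant import ctrl
print(ctrl.sign_off())"
```

```text
the job is handed in; nothing more can be done
None
```

I refitted the probe and handed the job in at about 24.5 s of the 54 s allowed. I lifted it off its rest, started the tip about 37 mm into the gland with the stem in the V notch, and let go. Then I pushed the head in with the shut fingers.

**The push:** Sliding resistance was about 6 N, with a peak near 10.6 N as the stem's taper passed the plunger. At about 111 mm depth I felt the muffle, and I stopped at about 15.5 N. Travel past first contact says the spring gave about 4.3 mm, and force says about 4.8 mm.

**Last checks:**
- **Holding:** the tail had moved 77 mm in and read the same in both cameras 0.7 s later. The tip should still be pressed about 3 mm; that is worked out from the readings, since the tip can't be seen.
- **Position:** the shoulder stands about 8–10 mm off the bracket.
- **Robot:** it is clear and touching nothing, with contact force near 0.
- **Loose things:** seven of the eight overlapped their first positions well. The kiln prop's overlap was only 0.38, because the arm half hides it in that view. The arm never came against it, so I take it as unmoved, but I did not confirm that from a second view.

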